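# Fetch the sealing-film carton from behind the reagent bottles

### The arm

A 6-joint arm with a two-finger parallel gripper is mounted at the origin on a cart in front of the work surface, level with it; the furniture and walls round the work are solid. World frame = base frame: x ahead of the robot, y to its left, z up, the work surface at z = 0. Lengths are in m, angles in rad, forces in N, time in s.
With the tool pointing down it reaches from about 0.25 to 0.775 m from the base axis. Payload 4 kg.
Tool frame: the origin (TCP) lies midway between the tips of the shut fingers; the grasp point (between the pads) lies grip_point_offset behind it (grip_point_offset is the distance from the TCP to the grasp point, in m); z points along the fingers, y is the line along which they close (so a half turn about z gives the same grasp; the last joint's range is limited). The gripper opens to 94 mm and grips with 3 to 60 N. Pads are 16 mm wide; open, the fingers measure 119 mm over their backs; the gripper's body (75 mm by 177 mm) begins 78 mm behind the grasp point.
Start: joints at [-1.285, 0.087, 1.371, -0, 1.684, -0.103], TCP at [0.208, -0.509, 0.206] pointing down, gripper open.
Joint ranges: [-3.1, 3.1], [-0.76, 2.03], [0.27, 2.55], [-1.08, 4.22], [0.17, 2.65], [-2.57, 2.57]. Speed limits (rad/s): [2.79, 2.79, 3.14, 3.14, 3.14, 3.14].

### API

Orientations are given as [roll, pitch, yaw] about the fixed x, y, z axes, in that order (R = Rz(yaw) Ry(pitch) Rx(roll)).
In Python, from bench import * gives the robot as it stands. The module is installed in compiled form; this text tells all that it offers.
- The arm moves only by the tool apply_moves, never from a script. Its argument "commands" is a list of rows, each a list of 7 numbers: the turn, a rotation vector about the world's x, y, z in rad, then the shift along the world's x, y, z in m, then the opening in per cent of the stroke, from 0 (shut) to 100 (fully open). In form: [[ax, ay, az, x, y, z, jaw], ...]. A call has exactly 5 rows; each row is the pose to reach, as a shift and turn from the pose commanded when the call began; what a row does not reach only later rows make up. A row lasts 1/10 s, in which the tool goes at most 50 mm and 8.59 degrees, less where a joint would pass 70% of its speed; a pose out of reach is approached as far as the arm can. A call with a gripper value outside its range is refused whole. The fingers move at their own pace and stop on an object; the grip force is fixed at half the most. Time passes only in rows, so rows that repeat a pose let the fingers close, or fill a call up. It gives the time, the measured TCP pose, the force, the opening and the grip force at its end, in the units of the state.
- get_obs(): the state, without advancing time (a new reading comes with each control period).
- snapshot(name): name is "side" or "top" or "wrist"; returns a dict with "pixels" (384x512x3 uint8, red, green, blue), "vertical_fov" (degrees; the focal length in pixels is half the picture's height over the tangent of half this angle, whatever the lens; pixels are square), "cx", "cy" (the principal point, pixels), "rvec" (rotation vector, rad) and "tvec" (3), from world to camera coordinates, as OpenCV has them. Camera axes: x right, y down, z forward; pixel columns grow to the right and rows downward; lengths in m; the calibration is good to about 2 mm. A picture is of the moment at which its call begins. There is no depth.
- close_job(): hands the job in; it is judged then, once.
Trained networks look in the newest picture that a camera, given by its name, has taken for a name from the list of things; names that differ only in an ending like _2 or _b are one class to them, and where a whole thing is asked for, a point or a joint stands for the part that bears it (a point fixed in the world has none). Each returns a list of dicts, best first, with "score" (0 to 1); they miss things now and then, are a little off and sometimes report something else, mostly with a low value. They report only what shows in the picture. A call takes as long as a camera call.
- masks_of(camera, query): "mask" (384x512 bool, what is visible of it) and "extent" ([left, top, right, bottom] in pixels, round what is visible of it).
- place_of(camera, query): "pixel" ([column, row] in pixels: a listed point, or the origin of a listed thing).
The state is a dict: "time": time; "joint_positions": joint angles; "qvel": joint speeds; "joint_torque": joint torques, N m; "tool_pos": TCP position; "ee_rot": TCP orientation; "wrist_force": force on the tool from outside, world axes, zero at the start; "wrist_torque": the same for the moment, N m; "width": finger opening in m; "finger_force": force on a finger pad.
Only numpy, scipy, OpenCV 4.12 (cv2) and the standard library are available. Lean on these libraries where they do the work, as an engineer would, in place of code of your own. Each camera call takes 0.05 s, during which the arm holds its last target. There are 200 camera calls.

### The job

The carton of sealing film is shut in behind the three bottles of the blue rack. Stand all three bottles upright together in the white spill tray, then lift the carton out and seat it flat in the grey dispenser cradle, either way round, and only then put each bottle back upright in the same rack compartment it came from. Do not tip a bottle over, and do not shift or tip the glass flask.

Things in the scene. Friction and masses are not known exactly. Their poses are not given: they have to be found in the camera images.
- blue_cap_jar: White jar with a wide blue screw cap: body 64 mm in diameter up to 99 mm, cap 59 mm in diameter up to 110 mm, 0.32 kg. Starts upright in one compartment of the blue rack. Origin: centre of its underside; z up.
- amber_bottle: Brown (amber) bottle with a black cap and white label: body 58 mm in diameter up to its shoulder at about 112 mm, cap 34 mm in diameter up to 125 mm, 0.19 kg. Starts upright in one compartment of the blue rack. Origin: centre of its underside; z up.
- green_cap_bottle: White bottle with a narrow green cap: body 52 mm in diameter up to its shoulder at about 99 mm, cap 31 mm in diameter up to 110 mm, 0.12 kg. Starts upright in one compartment of the blue rack. Origin: centre of its underside; z up.
- film_carton: Cream carton of sealing film with red print (not the one at the monitor), 60 x 130 x 55 mm (x, y, z), 0.21 kg. Starts on the bench against the far long side of the blue rack, its long axis along it; the bottles leave no proper room for a finger at its near face. Grip it across its 60 mm width (its x axis) at the middle. Origin: centre of its underside; y along the 130 mm length, z up.
- bottle_rack: Blue open rack, fixed, 78 x 246 x 26 mm (x, y, z), in a row along its y axis three equal square compartments, centres at y = -0.076, 0 and +0.076 m, each about 72 x 74 mm inside, floor 3 mm above the bench, walls 3 mm thick with their tops at 26 mm. Which bottle is in which compartment varies. Origin: centre of its underside; +x points to the side where the carton stands.
- spill_tray: White shallow spill tray with a flat floor, fixed, 278 x 138 x 24 mm over its rim (x, y, z), 262 x 122 mm inside, floor 4 mm above the bench. Long axis x. Roomy enough for the three bottles in a row along x, 84 mm apart. Origin: centre of its underside. It stands left or right of the rack.
- film_cradle: Grey dispenser cradle for the film carton, fixed, 82 x 152 mm outside (x, y), pocket 74 x 144 mm inside, floor 6 mm above the bench, long walls with tops at 24 mm, the two end cheeks up to 44 mm; a steel tear bar along the long wall on its -x side. The carton's 130 mm length goes along the cradle's y axis. Origin: centre of its underside. It stands on the other side of the rack from the tray.
- flask: Clear conical glass flask, 64 mm in diameter at the foot, 105 mm tall, loose, standing behind the rack. A bystander: leave it where it is. Origin: centre of its underside.

How it is judged:
By the outcome, as a careful person would: the job done as asked, in the order asked, and still so for the second after the job is handed in, with the robot touching nothing.
It also fails if it takes over 141 s, if anything falls off the work surface, if the arm or the gripper's body presses on something with over 40 N, if the wrist force passes 120 N, or if a joint passes its speed limit or range.

## Working session

There is one attempt and no reset: what is moved stays moved. The work goes in short steps, Python scripts to look and compute and a tool call to move; the robot and the scene stay as the last step left them, time stands still between calls to the robot, and variables do not carry over. Pictures are saved under pics/ and viewed, at most 14 in all, crops included, and the job is handed in when it is done.

Besides the shell and the picture viewer there is one more tool, called after "Emit:" in YAML: its name, and indented under it one key for each argument. apply_moves: Moves the arm, as the interface text tells. Its arguments: {"type":"object","properties":{"commands":{"type":"array"}},"required":["commands"]}

```bash
mkdir -p pics; cat > h.py <<'E'
import numpy as np, cv2
from bench import *
NAMES=["blue_cap_jar","amber_bottle","green_cap_bottle","film_carton","bottle_rack","spill_tray","film_cradle","flask"]
def snap(c,fn=None):
    s=snapshot(c)
    if fn: cv2.imwrite("pics/"+fn,s["pixels"][:,:,::-1])
    return s
def ray(s,px):
    h,w=s["pixels"].shape[:2]; f=h/2/np.tan(np.radians(s["vertical_fov"])/2)
    R=cv2.Rodrigues(np.array(s["rvec"],float))[0]; t=np.array(s["tvec"],float).ravel()
    d=R.T@np.array([(px[0]-s["cx"])/f,(px[1]-s["cy"])/f,1.]); return -R.T@t,d
def onz(s,px,z):
    c,d=ray(s,px); return c+d*(z-c[2])/d[2]
def proj(s,P):
    h=s["pixels"].shape[0]; f=h/2/np.tan(np.radians(s["vertical_fov"])/2)
    K=np.array([[f,0,s["cx"]],[0,f,s["cy"]],[0,0,1.]])
    return cv2.projectPoints(np.array(P,float).reshape(-1,3),np.array(s["rvec"],float),np.array(s["tvec"],float),K,None)[0].reshape(-1,2)
E
python3 - <<'E'
from h import *
np.set_printoptions(precision=4,suppress=True)
o=get_obs(); print({k:np.round(v,3) for k,v in o.items()})
for c in("top","side"):
    s=snap(c,c+"0.png"); print(c,ray(s,(256,192)),s["vertical_fov"],s["cx"],s["cy"])
    for n in NAMES:
        for p in place_of(c,n)[:2]: print(n,"place",np.round(p["pixel"],1),round(p["score"],2),onz(s,p["pixel"],0)[:2])
        for p in masks_of(c,n)[:2]: print("   mask",p["extent"],round(p["score"],2))
E
```

```text
{'time': np.float64(0.0), 'joint_positions': array([-1.285,  0.088,  1.372, -0.   ,  1.684, -0.103]), 'qvel': array([ 0.001,  0.   ,  0.001, -0.001, -0.   ,  0.001]), 'joint_torque': array([  0.001, -34.018, -30.242,   0.072,   0.033,  -0.   ]), 'tool_pos': array([ 0.208, -0.508,  0.204]), 'ee_rot': array([-3.139, -0.   ,  0.389]), 'wrist_force': array([ 0.566, -0.677,  0.283]), 'wrist_torque': array([-0.005,  0.013, -0.028]), 'finger_force': np.float64(0.0), 'width': np.float64(0.094)}
top (array([ 0.3765, -0.012 ,  1.008 ]), array([ 0.2391, -0.005 , -0.9712])) 54.578647653817065 253.95537540708204 200.1887976390115
blue_cap_jar place [219.6 243.7] 0.59 [0.4793 0.0793]
   mask [206.0, 223.5, 232.7, 254.5] 0.68
   mask [268.4, 216.7, 289.7, 241.5] 0.44
amber_bottle place [250.9 235. ] 0.69 [ 0.5042 -0.0049]
   mask [236.8, 220.6, 260.3, 247.9] 0.86
green_cap_bottle place [276.9 230.1] 0.56 [ 0.5186 -0.0756]
   mask [267.4, 218.5, 287.3, 242.7] 0.75
film_carton place [254.1 208.2] 0.63 [ 0.5786 -0.0126]
film_carton place [220.4 247.2] 0.42 [0.4699 0.0768]
   mask [225.5, 190.6, 277.0,
[... 781 characters left out ...]
292.9 192.7] 0.78 [ 0.511  -0.0672]
   mask [283.5, 155.8, 306.0, 191.9] 0.74
film_carton place [221.4 302.1] 0.72 [0.5025 0.3274]
film_carton place [263.3 200.1] 0.67 [ 0.5699 -0.0037]
   mask [245.0, 168.2, 278.6, 219.6] 0.88
bottle_rack place [285.4 208.7] 0.69 [ 0.5025 -0.0017]
   mask [276.5, 172.2, 300.0, 208.3] 0.67
   mask [260.4, 173.5, 311.7, 245.5] 0.61
spill_tray place [221.2 302.7] 0.58 [0.5021 0.3289]
spill_tray place [341.8 149.6] 0.57 [ 0.4596 -0.3087]
   mask [152.7, 248.0, 290.3, 358.9] 0.92
film_cradle place [340.1 148.4] 0.79 [ 0.4663 -0.3119]
   mask [314.6, 122.2, 364.2, 162.9] 0.63
flask place [189.6 225.7] 0.97 [0.6952 0.1679]
   mask [177.8, 194.6, 202.6, 237.2] 0.97
```

```bash
python3 -c "import bench;print([x for x in dir(bench) if x[0]!='_'])"
```

```text
['IKError', 'close_job', 'get_obs', 'grip_point_offset', 'masks_of', 'place_of', 'snapshot']
```

View pics/top0.png

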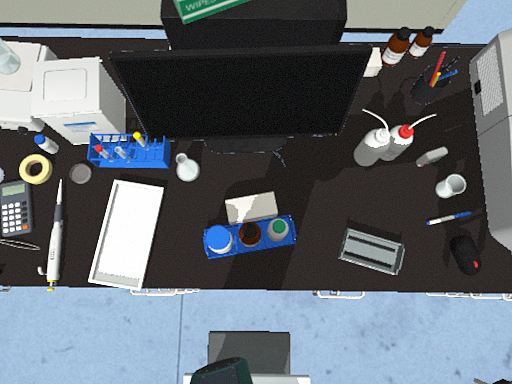

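View pics/side0.png

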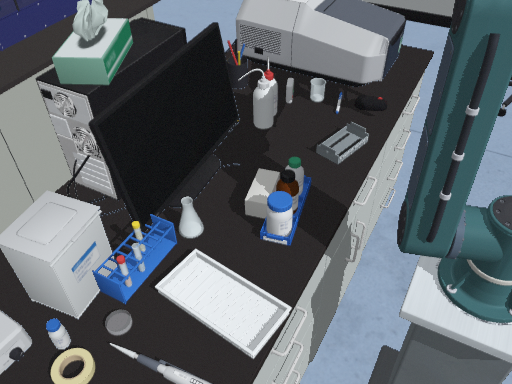

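Top view: jar, amber and green stand in the rack left to right at columns 219, 249 and 278, row 235. The carton is at (250,207), the tray at (128,233), the cradle at (371,251) and the flask at (187,167). The side view agrees. Next I'll get closer wrist views.

Emit:
apply_moves:
  commands:
    - [0,0,0,0.04,0.04,0.03,100]
    - [0,0,0,0.07,0.07,0.055,100]
    - [0,0,0,0.1,0.1,0.08,100]
    - [0,0,0,0.13,0.13,0.1,100]
    - [0,0,0,0.16,0.16,0.12,100]

```text
time: 2.2
tool_pos: [0.3654, -0.3517, 0.3242]
ee_rot: [3.14, -0.0, 0.388]
wrist_force: [0.3, -0.1, 0.3]
width: 0.0943
finger_force: 0.0
```

```bash
cat > fit.py <<'E'
from h import *
np.set_printoptions(precision=4,suppress=True)
def rect(s,mask,z):
    c=max(cv2.findContours(mask.astype(np.uint8),cv2.RETR_EXTERNAL,cv2.CHAIN_APPROX_NONE)[0],key=cv2.contourArea)
    P=np.array([onz(s,p+0.0,z)[:2] for p in c[:,0]],np.float32)
    return cv2.minAreaRect(P*1000)
E
python3 - <<'E'
from fit import *
print(grip_point_offset)
s=snap("wrist","w1.png"); c,d=ray(s,(256,192)); print(get_obs()["tool_pos"],get_obs()["ee_rot"],c,d)
for n in ("film_cradle","bottle_rack","film_carton"):
    for m in masks_of("wrist",n)[:2]: print(n,m["extent"],m["score"],rect(s,m["mask"],.024))
    print([ (p["pixel"],p["score"],onz(s,p["pixel"],0)) for p in place_of("wrist",n)[:2]])
s=snap("top")
for n,z in(("film_cradle",.03),("spill_tray",.024)):
    for m in masks_of("top",n)[:2]: print(n,m["extent"],m["score"],rect(s,m["mask"],z))
E
```

```text
0.0188
[ 0.3706 -0.3475  0.3286] [ 3.1358 -0.008   0.3971] [ 0.4423 -0.3216  0.5043] [-0.2635 -0.1043 -0.959 ]
film_cradle [207.5, 38.3, 321.3, 143.2] 0.56 ((465.4665222167969, -324.2687072753906), (158.7270050048828, 84.87651062011719), 73.7855453491211)
[([264.1, 96.6], 0.87, array([ 0.4599, -0.3272,  0.    ]))]
bottle_rack [19.4, 0.0, 152.5, 30.6] 0.68 ((466.3526916503906, -45.46272277832031), (37.274078369140625, 192.1014862060547), 22.252317428588867)
bottle_rack [212.0, 37.6, 320.0, 141.3] 0.18 ((465.36370849609375, -324.95672607421875), (157.17251586914062, 83.94807434082031), 73.98057556152344)
[]
[]
film_cradle [338.8, 228.3, 403.0, 273.1] 0.96 ((461.8798522949219, -319.8747863769531), (160.41783142089844, 84.33493041992188), 74.84012603759766)
spill_tray [88.4, 182.2, 162.3, 290.8] 0.98 ((500.3058166503906, 325.28375244140625), (144.09022521972656, 277.8367614746094), 81.16377258300781)
```

View pics/w1.png

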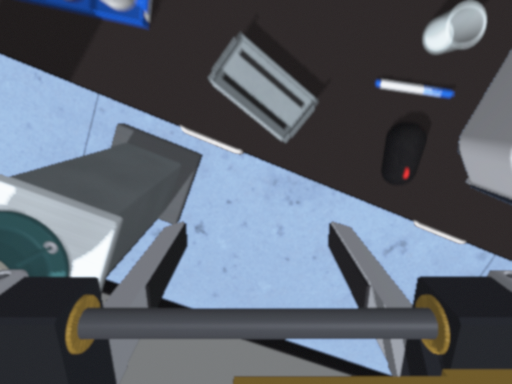

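Wrist picture: the cradle is at about (264,96), and its long axis agrees with the top view. The rack corner shows at the upper left, (150,20). Moving over the rack.

Emit:
apply_moves:
  commands:
    - [0,0,0,0.013,0.045,0.004,100]
    - [0,0,0,0.026,0.09,0.008,100]
    - [0,0,0,0.038,0.13,0.012,100]
    - [0,0,0,0.05,0.17,0.016,100]
    - [0,0,0,0.063,0.215,0.02,100]

```text
time: 3.2
tool_pos: [0.4273, -0.1375, 0.3425]
ee_rot: [-3.141, 0.0, 0.386]
wrist_force: [0.8, -0.6, -0.6]
width: 0.0939
finger_force: 0.0
```

Emit:
apply_moves:
  commands:
    - [0,0,-0.07,0.01,0.045,0.004,100]
    - [0,0,-0.14,0.02,0.09,0.008,100]
    - [0,0,-0.15,0.037,0.135,0.012,100]
    - [0,0,-0.15,0.037,0.135,0.012,100]
    - [0,0,-0.15,0.037,0.135,0.012,100]

```text
time: 3.7
tool_pos: [0.4645, -0.0029, 0.3543]
ee_rot: [3.141, 0.001, 0.24]
wrist_force: [-0.0, -0.8, -1.5]
width: 0.0939
finger_force: 0.0
```

```bash
python3 - <<'E'
from fit import *
s=snap("wrist","w2.png"); print(get_obs()["tool_pos"],get_obs()["ee_rot"])
T={"blue_cap_jar":.11,"amber_bottle":.125,"green_cap_bottle":.11}
for n in NAMES[:5]+["flask"]:
    for m in masks_of("wrist",n)[:1]: print(n,m["extent"],round(m["score"],2),rect(s,m["mask"],{"bottle_rack":.026,"film_carton":.055}.get(n,.1)))
    print([ (p["pixel"],round(p["score"],2),onz(s,p["pixel"],.003)) for p in place_of("wrist",n)[:1]])
im=s["pixels"][:,:,::-1]; cv2.imwrite("pics/w2big.png",cv2.resize(im[0:260,100:420],None,fx=2.3,fy=2.3,interpolation=cv2.INTER_CUBIC))
E
```

```text
[ 0.4643 -0.0038  0.3543] [3.1412 0.0014 0.2381]
blue_cap_jar [184.6, 111.5, 235.9, 158.9] 0.88 ((488.80908203125, 70.97139739990234), (60.060302734375, 72.82363891601562), 46.92625427246094)
[([274.3, 90.0], 0.68, array([ 0.5766, -0.0072,  0.003 ]))]
amber_bottle [244.9, 112.8, 282.1, 158.4] 0.91 ((503.6378173828125, -3.7331771850585938), (53.9523811340332, 56.299556732177734), 76.25935363769531)
[([264.6, 129.8], 0.75, array([ 0.5076, -0.0074,  0.003 ]))]
green_cap_bottle [288.6, 117.6, 325.1, 154.1] 0.64 ((517.564697265625, -66.21405792236328), (56.255489349365234, 47.40617752075195), 78.34880065917969)
[([302.1, 132.4], 0.63, array([ 0.5191, -0.0737,  0.003 ]))]
film_carton [235.8, 68.2, 320.0, 113.6] 0.95 ((573.5250244140625, -6.7280731201171875), (60.172096252441406, 129.19717407226562), 11.537193298339844)
[([274.7, 89.2], 0.88, array([ 0.5781, -0.0076,  0.003 ]))]
bottle_rack [188.3, 108.8, 332.9, 161.3] 0.74 ((499.9485778808594, -2.9687957763671875), (78.35871887207031, 243.49996948242188), 10.764176368713379)
[([261.3, 134.8], 0.93, array([ 0.4977, -0.0039,  0.003 ]))]
flask [165.3, 0.0, 199.7, 13.5] 0.81 ((642.8777465820312, 140.98660278320312), (12.578899383544922, 44.09440994262695), 13.755226135253906)
[]
```

View pics/w2big.png

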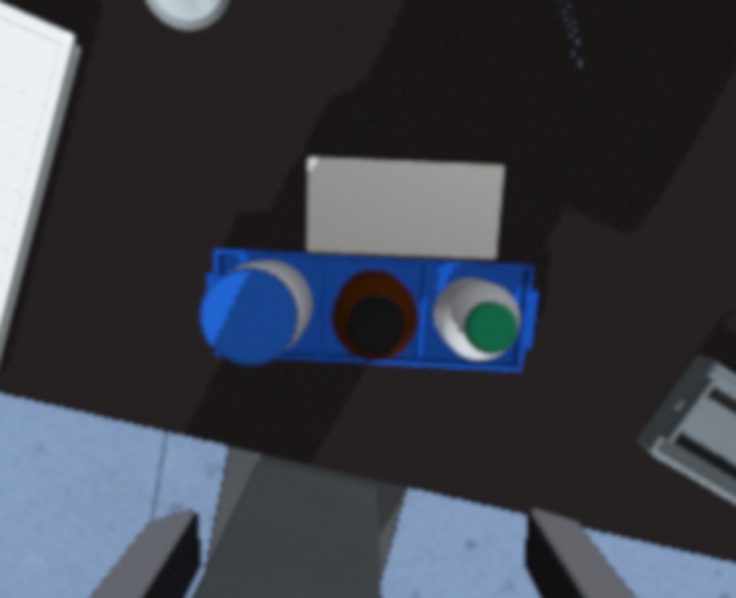

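Wrist crop: rack outline spans crop (212–535, 250–372). Cap centres are jar (249,315), amber (376,325), green (491,327), and the carton lies at (308–505, 157–260). The fitted sizes (78×243 rack, 60×129 carton) match what was given. Next I'll compute the cap positions and then view the tray.

```bash
python3 - <<'E'
from fit import *
s=snap("wrist")
for n,p,z in(("jar",(249,315),.113),("amber",(376,325),.128),("green",(491,327),.113)):
    print(n,onz(s,(100+p[0]/2.3-.3,p[1]/2.3-.3),z))
# rack by colour
hsv=cv2.cvtColor(s["pixels"],cv2.COLOR_RGB2HSV); b=cv2.inRange(hsv,(105,150,40),(125,255,255)); b[:95]=0;b[175:]=0;b[:,:180]=0;b[:,345:]=0
ys,xs=np.nonzero(b); keep=xs>240
import itertools
P=np.array([onz(s,(x,y),.026)[:2]*1000 for x,y in zip(xs,ys)],np.float32); print("all",cv2.minAreaRect(P))
s2=snap("top")
m=masks_of("top","bottle_rack")[0]; print(m["score"],rect(s2,m["mask"],.026))
m=masks_of("top","film_carton")[0]; print(m["score"],rect(s2,m["mask"],.05))
E
```

```text
jar [0.4874 0.0732 0.113 ]
amber [ 0.5016 -0.0041  0.128 ]
green [ 0.5157 -0.0747  0.113 ]
all ((498.91070556640625, -0.46026611328125), (86.39608764648438, 253.4811553955078), 12.54378890991211)
0.7 ((464.90966796875, 16.79041290283203), (24.70887565612793, 184.50161743164062), 13.10831069946289)Traceback (most recent call last):
  File "<stdin>", line 12, in <module>
IndexError: list index out of range
```

Emit:
apply_moves:
  commands:
    - [0,0,0,-0.002,0.045,0,100]
    - [0,0,0,-0.004,0.09,0,100]
    - [0,0,0,-0.006,0.135,0,100]
    - [0,0,0,-0.008,0.18,0,100]
    - [0,0,0,-0.01,0.22,0,100]

```text
time: 5.05
tool_pos: [0.454, 0.2191, 0.3548]
ee_rot: [-3.142, -0.0, 0.24]
wrist_force: [0.5, -0.1, -0.1]
width: 0.094
finger_force: 0.0
```

```bash
python3 - <<'E'
from fit import *
s=snap("wrist","w3.png"); print(get_obs()["tool_pos"],get_obs()["ee_rot"])
for n,z in(("spill_tray",.024),("bottle_rack",.026),("film_carton",.055)):
    for m in masks_of("wrist",n)[:1]: print(n,m["extent"],round(m["score"],2),rect(s,m["mask"],z))
    print([ (p["pixel"],round(p["score"],2),onz(s,p["pixel"],.004)) for p in place_of("wrist",n)[:1]])
E
```

```text
[0.4531 0.2243 0.354 ] [-3.1369  0.0006  0.2468]
spill_tray [143.6, 10.6, 271.3, 198.3] 0.72 ((503.1217041015625, 323.813720703125), (138.92437744140625, 276.6440734863281), 81.1310806274414)
[([205.2, 111.8], 0.88, array([0.503 , 0.3235, 0.004 ]))]
bottle_rack [311.4, 132.4, 455.9, 185.6] 0.56 ((503.250244140625, 0.17491912841796875), (79.44699096679688, 243.70260620117188), 12.529559135437012)
[([379.3, 154.9], 0.57, array([0.5037, 0.0005, 0.004 ]))]
film_carton [360.0, 96.0, 456.2, 143.2] 0.78 ((572.2916259765625, 2.4761505126953125), (60.92911911010742, 148.29379272460938), 11.549349784851074)
[([399.3, 115.4], 0.83, array([ 0.5779, -0.0091,  0.004 ]))]
```

View pics/w3.png

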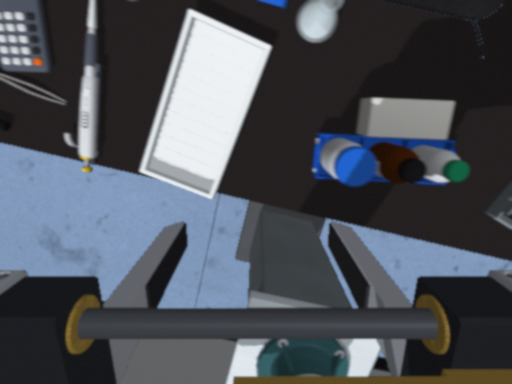

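Wrist picture: tray corners at (190,12), (271,45), (213,197), (141,172), with a fitted size of 139×277, so the centre is (0.503,0.324) and the yaw is -0.155. The rack is at (0.501,-0.001) with yaw 0.197. I'll go to the jar first.

Emit:
apply_moves:
  commands:
    - [0,0,0.14,0.003,-0.015,-0.015,100]
    - [0,0,0.28,0.006,-0.03,-0.03,100]
    - [0,0,0.42,0.01,-0.045,-0.045,100]
    - [0,0,0.56,0.013,-0.06,-0.06,100]
    - [0,0,0.7,0.017,-0.073,-0.075,100]

```text
time: 5.9
tool_pos: [0.4717, 0.1417, 0.2796]
ee_rot: [3.141, -0.0, 0.942]
wrist_force: [-0.5, 0.0, -0.1]
width: 0.0937
finger_force: 0.0
```

Emit:
apply_moves:
  commands:
    - [0,0,0.14,0.003,-0.015,-0.015,100]
    - [0,0,0.28,0.006,-0.03,-0.03,100]
    - [0,0,0.42,0.01,-0.045,-0.045,100]
    - [0,0,0.56,0.013,-0.06,-0.06,100]
    - [0,0,0.7,0.016,-0.073,-0.075,100]

```text
time: 6.4
tool_pos: [0.4875, 0.0686, 0.2046]
ee_rot: [3.141, 0.0, 1.641]
wrist_force: [0.4, -0.7, -0.2]
width: 0.0942
finger_force: 0.0
```

Emit:
apply_moves:
  commands:
    - [0,0,0.128,0,0,0,100]
    - [0,0,0.128,0,0,0,100]
    - [0,0,0.128,0,0,0,100]
    - [0,0,0.128,0,0,0,100]
    - [0,0,0.128,0,0,0,100]

```text
time: 6.9
tool_pos: [0.4877, 0.071, 0.2054]
ee_rot: [3.14, 0.0, 1.766]
wrist_force: [0.2, 0.1, 0.1]
width: 0.0939
finger_force: 0.0
```

```bash
python3 - <<'E'
from fit import *
s=snap("wrist","w4.png"); o=get_obs(); print(o["tool_pos"],o["ee_rot"],o["joint_positions"])
s=snap("side","s4.png")
E
```

```text
[0.4876 0.0711 0.2053] [3.1406 0.0002 1.7661] [ 0.0297 -0.0416  1.5025 -0.      1.6797 -0.1657]
```

View pics/w4.png

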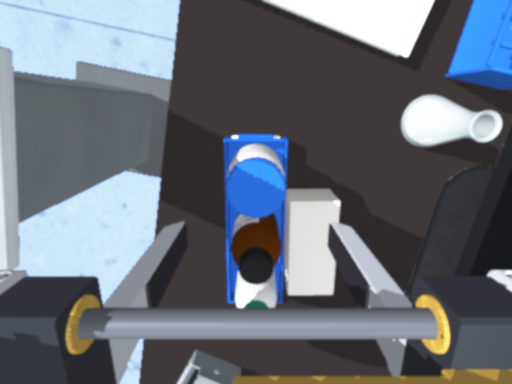

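The rack edges (columns 225 and 288) are vertical and centred between the fingers, so the yaw is right. Descend and grip the jar.

Emit:
apply_moves:
  commands:
    - [0,0,0,0,0.002,-0.035,100]
    - [0,0,0,0,0.002,-0.07,100]
    - [0,0,0,0,0.002,-0.105,100]
    - [0,0,0,0,0.002,-0.13,100]
    - [0,0,0,0,0.002,-0.139,100]

```text
time: 7.5
tool_pos: [0.4852, 0.0732, 0.0626]
ee_rot: [-3.136, -0.001, 1.767]
wrist_force: [0.0, -0.0, 0.3]
width: 0.0938
finger_force: 0.0
```

Emit:
apply_moves:
  commands:
    - [0,0,0,0,0,0,60]
    - [0,0,0,0,0,0,40]
    - [0,0,0,0,0,0,40]
    - [0,0,0,0,0,0,40]
    - [0,0,0,0,0,0,40]

```text
time: 8.0
tool_pos: [0.4877, 0.0729, 0.0673]
ee_rot: [3.141, 0.0, 1.767]
wrist_force: [-3.4, -1.4, 5.1]
width: 0.0633
finger_force: 30.0
```

Emit:
apply_moves:
  commands:
    - [0,0,0,0,0,0.015,40]
    - [0,0,0,0,0,0.05,40]
    - [0,0,0,0,0,0.09,40]
    - [0,0,0,0,0,0.125,40]
    - [0,0,0,0,0,0.15,40]

```text
time: 8.5
tool_pos: [0.4882, 0.0731, 0.2181]
ee_rot: [3.138, 0.0, 1.767]
wrist_force: [-0.0, -0.2, -4.8]
width: 0.0636
finger_force: 30.0
```

Emit:
apply_moves:
  commands:
    - [0,0,0.1,0.006,0.015,0,40]
    - [0,0,0.22,0.015,0.037,0,40]
    - [0,0,0.35,0.026,0.063,0,40]
    - [0,0,0.48,0.037,0.09,0,40]
    - [0,0,0.61,0.048,0.118,0,40]

```text
time: 9.0
tool_pos: [0.5357, 0.192, 0.2148]
ee_rot: [-3.141, -0.001, 2.382]
wrist_force: [0.1, -0.2, -3.2]
width: 0.0632
finger_force: 30.0
```

Emit:
apply_moves:
  commands:
    - [0,0,0.13,0.012,0.03,0,40]
    - [0,0,0.26,0.023,0.057,0,40]
    - [0,0,0.39,0.034,0.083,0,40]
    - [0,0,0.51,0.043,0.105,0,40]
    - [0,0,0.608,0.05,0.12,0,40]

```text
time: 9.5
tool_pos: [0.5856, 0.3128, 0.2139]
ee_rot: [-3.141, -0.002, 2.991]
wrist_force: [0.1, -0.0, -3.7]
width: 0.0635
finger_force: 30.0
```

```bash
python3 - <<'E'
from fit import *
o=get_obs(); print(o["tool_pos"],o["ee_rot"],o["joint_positions"],o["width"])
s=snap("side","s5.png")
E
```

```text
[0.5856 0.3128 0.2139] [-3.1413 -0.0018  2.9905] [ 0.4049  0.3462  1.0463  0.0007  1.7508 -1.0147] 0.06348589461604859
```

View pics/s5.png

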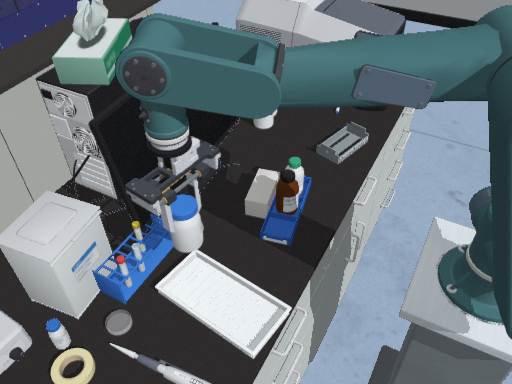

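Side view: the jar hangs upright in the gripper at (186,222) above the tray's far end. The other bottles, carton and flask are undisturbed. Lower, release and raise.

Emit:
apply_moves:
  commands:
    - [0,0,0,0,-0.001,-0.04,40]
    - [0,0,0,0,-0.001,-0.08,40]
    - [0,0,0,0,-0.001,-0.115,40]
    - [0,0,0,0,-0.001,-0.137,40]
    - [0,0,0,0,-0.001,-0.147,40]

```text
time: 10.05
tool_pos: [0.583, 0.3081, 0.0678]
ee_rot: [-3.137, -0.006, 2.983]
wrist_force: [-12.1, -5.9, 27.6]
width: 0.0635
finger_force: 30.0
```

Emit:
apply_moves:
  commands:
    - [0,0,0,0,0,0,40]
    - [0,0,0,0,0,0,70]
    - [0,0,0,0,0,0,100]
    - [0,0,0,0,0,0,100]
    - [0,0,0,0,0,0,100]

```text
time: 10.55
tool_pos: [0.586, 0.3102, 0.0696]
ee_rot: [3.141, 0.001, 2.985]
wrist_force: [-0.6, -0.7, 0.2]
width: 0.0865
finger_force: 0.0
```

Emit:
apply_moves:
  commands:
    - [0,0,0,0,0,0.01,100]
    - [0,0,0,0,0,0.045,100]
    - [0,0,0,0,0,0.09,100]
    - [0,0,0,0,0,0.125,100]
    - [0,0,0,0,0,0.15,100]

```text
time: 11.05
tool_pos: [0.5863, 0.3104, 0.2238]
ee_rot: [3.138, 0.005, 2.985]
wrist_force: [0.5, -0.0, -0.5]
width: 0.094
finger_force: 0.0
```

Emit:
apply_moves:
  commands:
    - [0,0,-0.12,-0.009,-0.032,0,100]
    - [0,0,-0.24,-0.017,-0.063,0,100]
    - [0,0,-0.37,-0.025,-0.095,0,100]
    - [0,0,-0.5,-0.034,-0.127,0,100]
    - [0,0,-0.62,-0.042,-0.157,0,100]

```text
time: 11.55
tool_pos: [0.5431, 0.1518, 0.22]
ee_rot: [3.14, 0.001, 2.36]
wrist_force: [0.6, 0.0, 0.8]
width: 0.094
finger_force: 0.0
```

Emit:
apply_moves:
  commands:
    - [0,0,-0.12,-0.009,-0.033,0,100]
    - [0,0,-0.24,-0.018,-0.066,0,100]
    - [0,0,-0.37,-0.027,-0.1,0,100]
    - [0,0,-0.49,-0.035,-0.13,0,100]
    - [0,0,-0.598,-0.0425,-0.157,0,100]

```text
time: 12.05
tool_pos: [0.5006, -0.0054, 0.22]
ee_rot: [3.14, 0.001, 1.762]
wrist_force: [0.4, -0.3, 0.7]
width: 0.0944
finger_force: 0.0
```

```bash
python3 - <<'E'
from fit import *
s=snap("wrist","w6.png"); o=get_obs(); print(o["tool_pos"],o["ee_rot"])
for n in ("amber_bottle","green_cap_bottle"):
    for m in masks_of("wrist",n)[:1]: print(n,m["extent"],m["score"])
s=snap("top")
for m in masks_of("top","blue_cap_jar")[:1]: print(m["extent"],m["score"],rect(s,m["mask"],.113))
E
```

```text
[ 0.4999 -0.0089  0.2202] [3.1413 0.0041 1.7551]
amber_bottle [230.2, 146.0, 285.7, 207.3] 0.6
green_cap_bottle [236.5, 201.7, 281.6, 263.2] 0.95
[111.3, 183.1, 149.4, 217.3] 0.97 ((569.8432006835938, 295.46075439453125), (94.98990631103516, 64.29603576660156), 49.26084899902344)
```

View pics/w6.png

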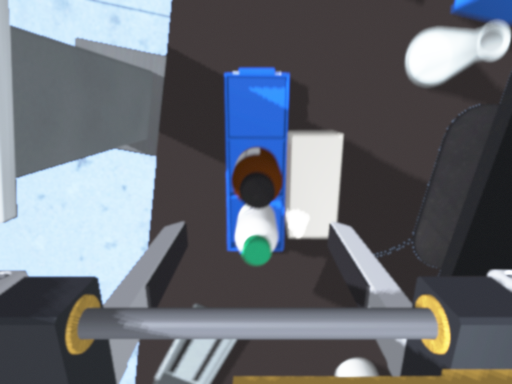

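The amber cap (258,188) sits centred between the fingers, and the jar's compartment is empty. Descend, grip, lift.

Emit:
apply_moves:
  commands:
    - [0,0,0,0.0005,0.001,-0.04,100]
    - [0,0,0,0.0005,0.001,-0.08,100]
    - [0,0,0,0.0005,0.001,-0.115,100]
    - [0,0,0,0.0005,0.001,-0.143,100]
    - [0,0,0,0.0005,0.001,-0.153,100]

```text
time: 12.8
tool_pos: [0.4994, -0.0013, 0.0623]
ee_rot: [-3.136, -0.002, 1.77]
wrist_force: [-0.3, 0.0, 0.0]
width: 0.0941
finger_force: 0.0
```

Emit:
apply_moves:
  commands:
    - [0,0,0,0,0,0,60]
    - [0,0,0,0,0,0,40]
    - [0,0,0,0,0,0,40]
    - [0,0,0,0,0,0,40]
    - [0,0,0,0,0,0,40]

```text
time: 13.3
tool_pos: [0.502, -0.0032, 0.067]
ee_rot: [3.14, 0.001, 1.767]
wrist_force: [-0.9, -1.2, 9.6]
width: 0.0578
finger_force: 30.2
```

Emit:
apply_moves:
  commands:
    - [0,0,0,0,0,0.015,40]
    - [0,0,0,0,0,0.05,40]
    - [0,0,0,0,0,0.09,40]
    - [0,0,0,0,0,0.125,40]
    - [0,0,0,0,0,0.15,40]

```text
time: 13.8
tool_pos: [0.5021, -0.0031, 0.2188]
ee_rot: [3.138, 0.001, 1.767]
wrist_force: [0.2, 0.2, -1.9]
width: 0.0572
finger_force: 30.0
```

Emit:
apply_moves:
  commands:
    - [0,0,0.1,0,0.022,0,40]
    - [0,0,0.22,0,0.052,0,40]
    - [0,0,0.35,0,0.087,0,40]
    - [0,0,0.48,0,0.122,0,40]
    - [0,0,0.61,0,0.16,0,40]

```text
time: 14.3
tool_pos: [0.5012, 0.1579, 0.2157]
ee_rot: [-3.142, 0.0, 2.381]
wrist_force: [0.1, 0.5, -2.4]
width: 0.0577
finger_force: 30.0
```

Emit:
apply_moves:
  commands:
    - [0,0,0.13,0,0.04,0,40]
    - [0,0,0.26,0,0.078,0,40]
    - [0,0,0.39,0.001,0.115,0,40]
    - [0,0,0.51,0.001,0.145,0,40]
    - [0,0,0.608,0.001,0.167,0,40]

```text
time: 14.8
tool_pos: [0.5019, 0.326, 0.2152]
ee_rot: [-3.142, -0.001, 2.991]
wrist_force: [1.1, -0.5, -2.0]
width: 0.0575
finger_force: 30.0
```

Emit:
apply_moves:
  commands:
    - [0,0,0,0,0,0,40]
    - [0,0,0,0,0,-0.045,40]
    - [0,0,0,0,0,-0.09,40]
    - [0,0,0,0,0,-0.125,40]
    - [0,0,0,0,0,-0.138,40]

```text
time: 15.3
tool_pos: [0.4997, 0.3214, 0.0727]
ee_rot: [-3.136, -0.007, 2.983]
wrist_force: [-0.6, 0.1, -2.4]
width: 0.0577
finger_force: 30.0
```

Emit:
apply_moves:
  commands:
    - [0,0,0,0,0,-0.005,40]
    - [0,0,0,0,0,-0.008,40]
    - [0,0,0,0,0,-0.0095,40]
    - [0,0,0,0,0,-0.0095,70]
    - [0,0,0,0,0,-0.0095,100]

```text
time: 15.8
tool_pos: [0.5037, 0.3246, 0.0705]
ee_rot: [3.139, 0.003, 2.985]
wrist_force: [0.6, -0.4, 0.3]
width: 0.0701
finger_force: 0.0
```

Emit:
apply_moves:
  commands:
    - [0,0,0,0,0,0,100]
    - [0,0,0,0,0,0,100]
    - [0,0,0,0,0,0,100]
    - [0,0,0,0,0,0.02,100]
    - [0,0,0,0,0,0.06,100]

```text
time: 16.3
tool_pos: [0.5, 0.3227, 0.1245]
ee_rot: [-3.136, -0.008, 2.985]
wrist_force: [-0.0, -0.2, 0.6]
width: 0.0938
finger_force: 0.0
```

Emit:
apply_moves:
  commands:
    - [0,0,0,0,0,0.045,100]
    - [0,0,0,0,0,0.09,100]
    - [0,0,-0.12,0.001,-0.03,0.09,100]
    - [0,0,-0.24,0.002,-0.065,0.09,100]
    - [0,0,-0.36,0.003,-0.1,0.09,100]

```text
time: 16.8
tool_pos: [0.5055, 0.2233, 0.2189]
ee_rot: [3.141, 0.001, 2.621]
wrist_force: [-0.0, -0.6, 0.4]
width: 0.0941
finger_force: 0.0
```

Emit:
apply_moves:
  commands:
    - [0,0,-0.12,0.001,-0.035,0,100]
    - [0,0,-0.24,0.003,-0.07,0,100]
    - [0,0,-0.36,0.005,-0.105,0,100]
    - [0,0,-0.48,0.006,-0.14,0,100]
    - [0,0,-0.6,0.008,-0.175,0,100]

```text
time: 17.3
tool_pos: [0.5133, 0.0477, 0.2185]
ee_rot: [3.141, 0.0, 2.02]
wrist_force: [0.4, -0.9, -0.2]
width: 0.0942
finger_force: 0.0
```

Emit:
apply_moves:
  commands:
    - [0,0,-0.12,0.001,-0.035,0,100]
    - [0,0,-0.24,0.002,-0.07,0,100]
    - [0,0,-0.258,0.003,-0.1,0,100]
    - [0,0,-0.258,0.003,-0.124,0,100]
    - [0,0,-0.258,0.003,-0.124,0,100]

```text
time: 17.8
tool_pos: [0.5163, -0.0776, 0.2181]
ee_rot: [-3.141, 0.001, 1.763]
wrist_force: [-0.6, 0.2, 0.1]
width: 0.0937
finger_force: 0.0
```

```bash
python3 - <<'E'
from fit import *
s=snap("wrist","w7.png"); o=get_obs(); print(o["tool_pos"],o["ee_rot"])
for n in ("amber_bottle","green_cap_bottle"):
    for m in masks_of("wrist",n)[:1]: print(n,m["extent"],m["score"])
a=s["pixels"]; b=snap("top","t7.png")["pixels"]; cv2.imwrite("pics/c7.png",np.hstack([a,b])[:,:,::-1][:,:, :]) ; 
cv2.imwrite("pics/c7.png",cv2.resize(np.hstack([a,b])[:,:,::-1],(800,300),interpolation=cv2.INTER_AREA))
E
```

```text
[ 0.5163 -0.076   0.2182] [-3.1415 -0.0004  1.7642]
green_cap_bottle [236.1, 147.0, 280.2, 200.2] 0.56
```

View pics/c7.png

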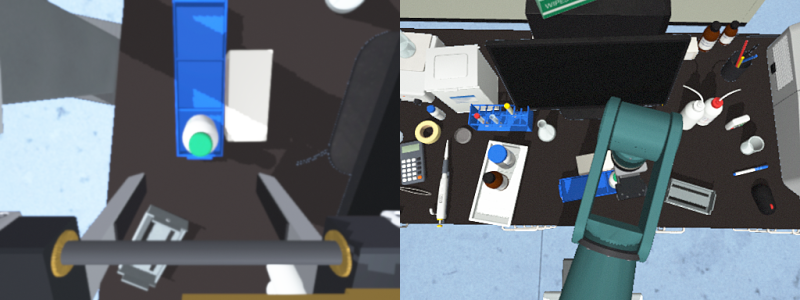

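The montage shows the green cap centred between the fingers, and the jar and amber standing upright in the tray at right-hand (499,155) and (494,182). Grip the green bottle and carry it over.

Emit:
apply_moves:
  commands:
    - [0,0,0,0,0,-0.04,100]
    - [0,0,0,0,0,-0.08,100]
    - [0,0,0,0,0,-0.115,100]
    - [0,0,0,0,0,-0.142,100]
    - [0,0,0,0,0,-0.152,100]

```text
time: 18.5
tool_pos: [0.5142, -0.0731, 0.0629]
ee_rot: [-3.136, -0.003, 1.769]
wrist_force: [0.4, -1.0, 0.4]
width: 0.0941
finger_force: 0.0
```

Emit:
apply_moves:
  commands:
    - [0,0,0,0,0,0,60]
    - [0,0,0,0,0,0,35]
    - [0,0,0,0,0,0,35]
    - [0,0,0,0,0,0,35]
    - [0,0,0,0,0,0,35]

```text
time: 19.0
tool_pos: [0.5172, -0.0752, 0.0675]
ee_rot: [3.139, 0.001, 1.767]
wrist_force: [0.7, 0.5, 0.0]
width: 0.0572
finger_force: 0.0
```

Emit:
apply_moves:
  commands:
    - [0,0,0,0,0,0.015,35]
    - [0,0,0,0,0,0.05,35]
    - [0,0,0,0,0,0.09,35]
    - [0,0,0,0,0,0.125,35]
    - [0,0,0,0,0,0.15,35]

```text
time: 19.5
tool_pos: [0.5171, -0.0752, 0.2195]
ee_rot: [3.138, 0.002, 1.767]
wrist_force: [0.7, -0.1, -1.2]
width: 0.0514
finger_force: 30.0
```

Emit:
apply_moves:
  commands:
    - [0,0,0.08,-0.005,0.02,0,35]
    - [0,0,0.16,-0.011,0.05,0,35]
    - [0,0,0.25,-0.02,0.085,0,35]
    - [0,0,0.34,-0.028,0.12,0,35]
    - [0,0,0.43,-0.036,0.155,0,35]

```text
time: 20.0
tool_pos: [0.4799, 0.0811, 0.2165]
ee_rot: [3.141, 0.0, 2.2]
wrist_force: [0.9, 0.5, -0.5]
width: 0.0517
finger_force: 30.0
```

Emit:
apply_moves:
  commands:
    - [0,0,0.1,-0.008,0.035,0,35]
    - [0,0,0.2,-0.016,0.07,0,35]
    - [0,0,0.3,-0.024,0.105,0,35]
    - [0,0,0.4,-0.032,0.14,0,35]
    - [0,0,0.5,-0.04,0.175,0,35]

```text
time: 20.5
tool_pos: [0.4399, 0.2563, 0.2165]
ee_rot: [3.141, 0.0, 2.701]
wrist_force: [1.2, 0.6, -0.3]
width: 0.0517
finger_force: 30.0
```

Emit:
apply_moves:
  commands:
    - [0,0,0.1,-0.007,0.03,0,35]
    - [0,0,0.2,-0.013,0.058,0,35]
    - [0,0,0.288,-0.02,0.083,0,35]
    - [0,0,0.288,-0.02,0.083,0,35]
    - [0,0,0.288,-0.02,0.083,0,35]

```text
time: 21.0
tool_pos: [0.4203, 0.3379, 0.2161]
ee_rot: [-3.141, 0.0, 2.985]
wrist_force: [0.3, -0.1, -1.9]
width: 0.0516
finger_force: 30.0
```

The green bottle was gripped slightly late, as the lift began, so it may sit lower in the fingers. I'll lower gently and watch the force.

Emit:
apply_moves:
  commands:
    - [0,0,0,0,0,-0.04,35]
    - [0,0,0,0,0,-0.08,35]
    - [0,0,0,0,0,-0.11,35]
    - [0,0,0,0,0,-0.125,35]
    - [0,0,0,0,0,-0.13,35]

```text
time: 21.5
tool_pos: [0.42, 0.3364, 0.0846]
ee_rot: [-3.139, -0.002, 2.983]
wrist_force: [0.3, -0.1, -1.1]
width: 0.0516
finger_force: 30.0
```

Emit:
apply_moves:
  commands:
    - [0,0,0,0,0,-0.001,35]
    - [0,0,0,0,0,-0.002,35]
    - [0,0,0,0,0,-0.003,35]
    - [0,0,0,0,0,-0.003,35]
    - [0,0,0,0,0,-0.003,35]

```text
time: 22.0
tool_pos: [0.4209, 0.3383, 0.0841]
ee_rot: [3.141, 0.001, 2.985]
wrist_force: [0.6, -0.1, -0.9]
width: 0.0516
finger_force: 30.0
```

Emit:
apply_moves:
  commands:
    - [0,0,0,0,0,-0.001,35]
    - [0,0,0,0,0,-0.002,35]
    - [0,0,0,0,0,-0.003,35]
    - [0,0,0,0,0,-0.003,35]
    - [0,0,0,0,0,-0.003,35]

```text
time: 22.5
tool_pos: [0.4204, 0.338, 0.0802]
ee_rot: [-3.141, -0.0, 2.985]
wrist_force: [-0.7, -0.2, -0.5]
width: 0.0517
finger_force: 30.0
```

Emit:
apply_moves:
  commands:
    - [0,0,0,0,0,-0.001,35]
    - [0,0,0,0,0,-0.002,35]
    - [0,0,0,0,0,-0.003,35]
    - [0,0,0,0,0,-0.003,35]
    - [0,0,0,0,0,-0.003,35]

```text
time: 23.0
tool_pos: [0.4205, 0.338, 0.0772]
ee_rot: [-3.142, -0.0, 2.985]
wrist_force: [0.9, 0.4, -1.1]
width: 0.0514
finger_force: 30.0
```

Emit:
apply_moves:
  commands:
    - [0,0,0,0,0,-0.001,35]
    - [0,0,0,0,0,-0.002,35]
    - [0,0,0,0,0,-0.003,35]
    - [0,0,0,0,0,-0.003,35]
    - [0,0,0,0,0,-0.003,35]

```text
time: 23.5
tool_pos: [0.4208, 0.3381, 0.0757]
ee_rot: [3.141, 0.001, 2.985]
wrist_force: [-1.7, -1.4, 5.2]
width: 0.0512
finger_force: 30.0
```

```bash
python3 - <<'E'
from fit import *
s=snap("side","s8.png"); o=get_obs(); print(o["tool_pos"],o["wrist_force"])
for n in NAMES[:3]:
    for m in masks_of("side",n)[:1]: print(n,m["extent"],m["score"])
x,y=0.4205,0.338
print(proj(s,[[x,y,.004],[x,y,.114],[x,y,.01]]))
cv2.imwrite("pics/s8c.png",cv2.resize(s["pixels"][200:384,100:356,::-1],None,fx=3,fy=3,interpolation=cv2.INTER_CUBIC))
E
```

```text
[0.4208 0.338  0.0757] [-1.5336 -1.5489  5.0175]
blue_cap_jar [178.2, 242.2, 209.6, 293.0] 0.77
amber_bottle [205.8, 261.0, 227.6, 307.9] 0.93
green_cap_bottle [238.3, 287.7, 269.8, 327.7] 0.76
[[251.468  320.0705]
 [250.3595 289.989 ]
 [251.4119 318.5465]]
```

View pics/s8c.png

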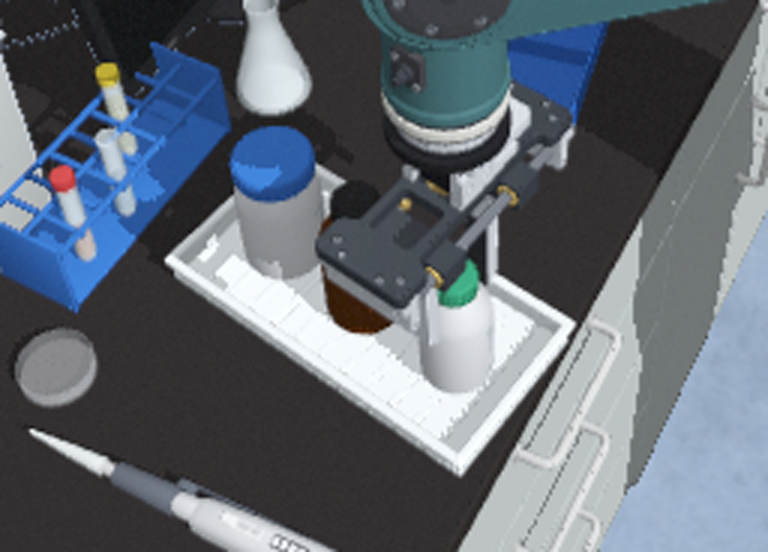

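Side crop: all three bottles stand upright in a row in the tray, and the green one is just touching down (5 N). Release it and move over the carton.

Emit:
apply_moves:
  commands:
    - [0,0,0,0,0,0,60]
    - [0,0,0,0,0,0,80]
    - [0,0,0,0,0,0,100]
    - [0,0,0,0,0,0,100]
    - [0,0,0,0,0,0,100]

```text
time: 24.2
tool_pos: [0.4204, 0.338, 0.0741]
ee_rot: [-3.141, -0.0, 2.985]
wrist_force: [-0.3, 0.1, -1.2]
width: 0.0852
finger_force: 0.0
```

Emit:
apply_moves:
  commands:
    - [0,0,0,0,0,0.01,100]
    - [0,0,0,0,0,0.05,100]
    - [0,0,0,0,0,0.1,100]
    - [0,0,0,0,0,0.145,100]
    - [0,0,-0.1,0.012,-0.03,0.145,100]

```text
time: 24.7
tool_pos: [0.4347, 0.3118, 0.2289]
ee_rot: [3.129, 0.011, 2.887]
wrist_force: [1.5, -0.3, 0.6]
width: 0.0941
finger_force: 0.0
```

Emit:
apply_moves:
  commands:
    - [0,0,-0.12,0.015,-0.034,0,100]
    - [0,0,-0.24,0.03,-0.068,0,100]
    - [0,0,-0.36,0.045,-0.102,0,100]
    - [0,0,-0.48,0.06,-0.136,0,100]
    - [0,0,-0.6,0.075,-0.17,0,100]

```text
time: 25.2
tool_pos: [0.508, 0.1366, 0.2204]
ee_rot: [3.14, 0.001, 2.28]
wrist_force: [0.6, -1.1, -0.6]
width: 0.0941
finger_force: 0.0
```

Emit:
apply_moves:
  commands:
    - [0,0,-0.13,0.017,-0.038,0,100]
    - [0,0,-0.26,0.034,-0.076,0,100]
    - [0,0,-0.39,0.05,-0.112,0,100]
    - [0,0,-0.518,0.066,-0.145,0,100]
    - [0,0,-0.518,0.066,-0.145,0,100]

```text
time: 25.7
tool_pos: [0.5747, -0.0111, 0.2193]
ee_rot: [3.141, 0.002, 1.76]
wrist_force: [-0.4, 0.7, 0.2]
width: 0.0937
finger_force: 0.0
```

```bash
python3 - <<'E'
from fit import *
s=snap("wrist","w9.png"); o=get_obs(); print(o["tool_pos"],o["ee_rot"],o["width"])
for n,z in(("film_carton",.055),("bottle_rack",.026)):
    for m in masks_of("wrist",n)[:1]: print(n,m["extent"],m["score"],rect(s,m["mask"],z))
E
```

```text
[ 0.5739 -0.0088  0.2194] [-3.1415 -0.0002  1.7641] 0.09369434086689019
film_carton [232.9, 112.8, 284.5, 222.7] 0.61 ((572.903076171875, -4.585296630859375), (60.933223724365234, 132.16363525390625), 11.535751342773438)
```

View pics/w9.png

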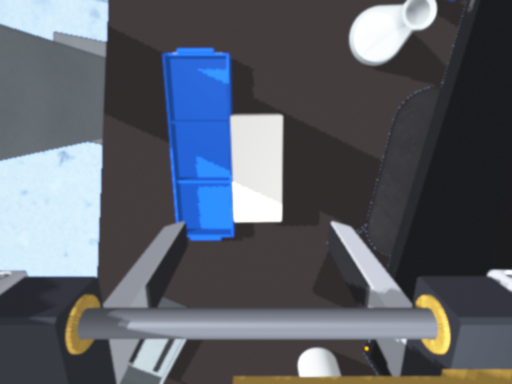

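Wrist picture: the carton at (231–283, 114–222) is centred and parallel to the fingers, and the rack is empty. Before descending, a quick check of the monitor's clearance.

```bash
python3 - <<'E'
from fit import *
t=snap("top");s=snap("side")
def tri(a,b):
    c1,d1=ray(t,a);c2,d2=ray(s,b);A=np.stack([d1,-d2],1);k=np.linalg.lstsq(A,c2-c1,rcond=None)[0]
    p,q=c1+k[0]*d1,c2+k[1]*d2; return (p+q)/2,np.linalg.norm(p-q)
print(tri((137,141),(157,215)),tri((347,136),(240,122)))
E
```

```text
(array([0.7045, 0.275 , 0.1403]), np.float64(0.021747467721055885)) (array([ 0.7908, -0.2722,  0.0184]), np.float64(0.006339954154287746))
```

Emit:
apply_moves:
  commands:
    - [0,0,0,-0.001,0.002,-0.03,100]
    - [0,0,0,-0.001,0.002,-0.06,100]
    - [0,0,0,-0.001,0.002,-0.09,100]
    - [0,0,0,-0.001,0.002,-0.11,100]
    - [0,0,0,-0.001,0.002,-0.12,100]

```text
time: 26.45
tool_pos: [0.5708, -0.0034, 0.0971]
ee_rot: [-3.138, -0.001, 1.769]
wrist_force: [0.4, 0.5, -0.1]
width: 0.0941
finger_force: 0.0
```

Emit:
apply_moves:
  commands:
    - [0,0,0,0,0,-0.025,100]
    - [0,0,0,0,0,-0.045,100]
    - [0,0,0,0,0,-0.06,100]
    - [0,0,0,0,0,-0.065,100]
    - [0,0,0,0,0,-0.068,100]

```text
time: 26.95
tool_pos: [0.5727, -0.0047, 0.0315]
ee_rot: [3.141, 0.0, 1.767]
wrist_force: [-0.3, -0.3, -0.2]
width: 0.0937
finger_force: 0.0
```

Emit:
apply_moves:
  commands:
    - [0,0,0,0,0,0,80]
    - [0,0,0,0,0,0,50]
    - [0,0,0,0,0,0,50]
    - [0,0,0,0,0,0,50]
    - [0,0,0,0,0,0,50]

```text
time: 27.45
tool_pos: [0.5729, -0.005, 0.0318]
ee_rot: [3.14, 0.0, 1.767]
wrist_force: [-0.2, 0.4, 0.9]
width: 0.06
finger_force: 30.0
```

Emit:
apply_moves:
  commands:
    - [0,0,0,0,0,0,50]
    - [0,0,0,0,0,0,50]
    - [0,0,0,0,0,0.005,50]
    - [0,0,0,0,0,0.012,50]
    - [0,0,0,0,0,0.02,50]

```text
time: 27.95
tool_pos: [0.572, -0.0049, 0.0513]
ee_rot: [-3.14, -0.0, 1.767]
wrist_force: [0.6, 0.1, -1.1]
width: 0.0593
finger_force: 30.0
```

```bash
python3 - <<'E'
from fit import *
t=snap("top");m=masks_of("top","film_cradle")[:1]
print(get_obs()["tool_pos"],[rect(t,k["mask"],.03) for k in m])
E
```

```text
[ 0.5736 -0.0051  0.053 ] [((461.3211669921875, -319.31744384765625), (160.5572052001953, 84.51888275146484), 73.77115631103516)]
```

The carton is held (59 mm, 30 N). Lift it and carry it past the cradle so the wrist camera can view the cradle.

Emit:
apply_moves:
  commands:
    - [0,0,0,0,0,0.03,50]
    - [0,0,0,0,0,0.065,50]
    - [0,0,0,0,0,0.1,50]
    - [0,0,0,0,0,0.13,50]
    - [0,0,-0.02,-0.005,-0.015,0.15,50]

```text
time: 28.55
tool_pos: [0.5685, -0.0189, 0.2044]
ee_rot: [3.137, 0.0, 1.749]
wrist_force: [1.2, -0.5, -2.0]
width: 0.0597
finger_force: 30.0
```

Emit:
apply_moves:
  commands:
    - [0,0,-0.04,-0.01,-0.035,0.01,50]
    - [0,0,-0.08,-0.02,-0.07,0.02,50]
    - [0,0,-0.13,-0.03,-0.107,0.03,50]
    - [0,0,-0.18,-0.041,-0.145,0.04,50]
    - [0,0,-0.23,-0.052,-0.185,0.045,50]

```text
time: 29.05
tool_pos: [0.5152, -0.2063, 0.2476]
ee_rot: [3.14, 0.001, 1.515]
wrist_force: [1.4, 0.3, -1.0]
width: 0.0596
finger_force: 30.0
```

Emit:
apply_moves:
  commands:
    - [0,0,-0.04,-0.012,-0.04,0,50]
    - [0,0,-0.08,-0.024,-0.08,0,50]
    - [0,0,-0.13,-0.035,-0.12,0,50]
    - [0,0,-0.18,-0.046,-0.16,0,50]
    - [0,0,-0.228,-0.056,-0.195,0,50]

```text
time: 29.55
tool_pos: [0.4585, -0.4019, 0.2461]
ee_rot: [-3.141, 0.0, 1.286]
wrist_force: [0.3, 1.4, -1.9]
width: 0.0595
finger_force: 30.0
```

Emit:
apply_moves:
  commands:
    - [0,0,0,-0.005,-0.025,0,50]
    - [0,0,0,-0.01,-0.04,0,50]
    - [0,0,0,-0.01,-0.04,0,50]
    - [0,0,0,-0.01,-0.04,0,50]
    - [0,0,0,-0.01,-0.04,0,50]

```text
time: 30.05
tool_pos: [0.4502, -0.4386, 0.2467]
ee_rot: [3.141, -0.0, 1.291]
wrist_force: [-0.6, -0.1, -1.8]
width: 0.0597
finger_force: 30.0
```

```bash
python3 - <<'E'
from fit import *
s=snap("wrist","w10.png"); o=get_obs(); print(o["tool_pos"],o["ee_rot"],o["width"],o["wrist_force"])
for m in masks_of("wrist","film_cradle")[:1]: print(m["extent"],m["score"],rect(s,m["mask"],.03))
print([(p["pixel"],p["score"],onz(s,p["pixel"],0)) for p in place_of("wrist","film_cradle")[:1]])
for z in(.0,.024,.044): print(z,onz(s,(256,150),z))
E
```

```text
[ 0.4502 -0.4386  0.2468] [ 3.141  -0.0002  1.2908] 0.0602389804431296 [-0.9205  0.1753 -1.4462]
[207.6, 9.6, 279.5, 133.0] 0.73 ((467.044189453125, -317.3866882324219), (144.30882263183594, 83.42494201660156), 73.9102554321289)
[([244.0, 82.3], 0.75, array([ 0.4646, -0.3261,  0.    ]))]
0.0 [ 0.4546 -0.4198  0.    ]
0.024 [ 0.4557 -0.4165  0.024 ]
0.044 [ 0.4566 -0.4137  0.044 ]
```

View pics/w10.png

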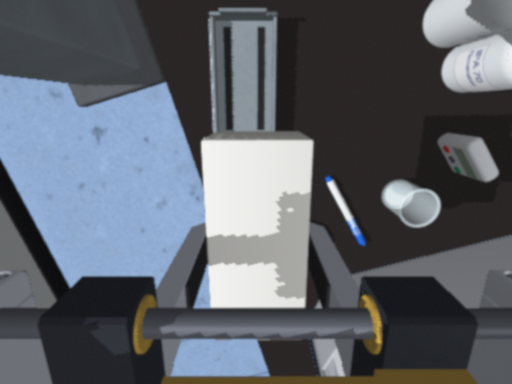

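Wrist picture: the carton is held squarely. The cradle runs parallel to it, with long walls at columns 210 and 276 and its far end at row ~10.

```bash
python3 - <<'E'
from fit import *
s=snap("wrist")
g=cv2.cvtColor(s["pixels"],cv2.COLOR_RGB2GRAY)
for r in (40,60,80,100,120): 
    d=np.diff(g[r,195:300].astype(int)); i=[(k+195,int(v)) for k,v in enumerate(d) if abs(v)>22]; print(r,i)
print("col 244",[int(v) for v in g[2:30,244]])
u=np.array([np.cos(-.28),np.sin(-.28)]);v=np.array([-u[1],u[0]])
L=np.array([[*onz(s,(210,r),.024)[:2]] for r in(30,75,120)]);R=np.array([[*onz(s,(276,r),.024)[:2]] for r in(30,75,120)])
print("u of left/right",L@u,R@u)
for r in (9,10,12,20): print(r,"v at z.044",onz(s,(244,r),.044)[:2]@v)
for p in ((.463,-.321),(.4655,-.322),(.467,-.318)): print(p,np.array(p)@u,np.array(p)@v)
E
```

```text
40 [(207, 36), (208, 55), (209, 33), (212, -26), (223, -24), (230, 31), (231, 31), (256, -25), (257, -37), (258, -24), (263, 32), (264, 32), (275, -32), (276, -37)]
60 [(208, 39), (209, 54), (210, 33), (212, -29), (213, -30), (223, -25), (230, 31), (231, 33), (256, -27), (257, -36), (258, -24), (263, 28), (264, 33), (275, -38), (276, -34)]
80 [(209, 38), (210, 38), (214, -28), (224, -27), (230, 30), (231, 35), (232, 24), (256, -32), (257, -34), (263, 35), (264, 34), (274, -28), (275, -40), (276, -30)]
100 [(209, 24), (210, 43), (211, 35), (215, -28), (230, 23), (231, 37), (232, 33), (256, -31), (257, -35), (263, 37), (264, 33), (274, -35), (275, -38)]
120 [(210, 29), (211, 47), (212, 35), (215, -25), (216, -24), (225, -26), (231, 27), (232, 35), (233, 27), (256, -33), (257, -34), (263, 35), (264, 29), (274, -39), (275, -34)]
col 244 [38, 39, 38, 40, 51, 84, 121, 135, 123, 96, 73, 65, 65, 66, 66, 65, 68, 81, 109, 136, 147, 150, 149, 150, 150, 149, 150, 150]
u of left/right [0.4965 0.4941 0.4915] [0.578  0.579  0.5799]
9 v at z.044 -0.10913535151941427
10 v at z.044 -0.1101513941044752
12 v at z.044 -0.11218867602888431
20 v at z.044 -0.12040774797456365
(0.463, -0.321) 0.5336788311269675 -0.18054613041257278
(0.4655, -0.322) 0.5363578253713085 -0.18081629672947327
(0.467, -0.318) 0.5366939859345182 -0.176557541503384
```

```bash
python3 - <<'E'
from fit import *
s=snap("wrist"); t=snap("top")
u=np.array([np.cos(-.28),np.sin(-.28)]);v=np.array([-u[1],u[0]])
print("floor far end v",onz(s,(244,20),.006)[:2]@v-.072,"cheek",onz(s,(244,6.8),.044)[:2]@v-.076)
print("u floor",onz(s,(243.8,80),.006)[:2]@u,onz(s,(245,40),.006)[:2]@u)
# carton in hand: bottom at z=tcp-.032
P=get_obs()["tool_pos"][:2]; print("tcp u,v",P@u,P@v)
zt=get_obs()["tool_pos"][2]+.023; print("carton top",onz(s,(202.5,138),zt)[:2]@u,onz(s,(313,138),zt)[:2]@u,"end v",onz(s,(256,132.5),zt-.0)[:2]@v)
for c in ((.465,-.3235),):
  for d in (t,): print(proj(d,[[*(np.array(c)+a*u+b*v),z] for a,b,z in((-.041,.076,.044),(.041,.076,.044),(.041,-.076,.044),(-.041,-.076,.044))]))
cv2.imwrite("pics/t10.png",cv2.resize(t["pixels"][200:300,320:430,::-1],None,fx=6,fy=6,interpolation=cv2.INTER_CUBIC))
E
```

```text
floor far end v -0.18313891887486666 cheek -0.18312317072403128
u floor 0.5366870035101778 0.5389185184277201
tcp u,v 0.5537309872770267 -0.2979311514869044
carton top 0.5257437821334554 0.5845079436896433 end v -0.2298205289096255
[[341.6095 256.506 ]
 [349.163  226.2307]
 [406.2221 243.131 ]
 [399.6285 274.0055]]
```

View pics/t10.png

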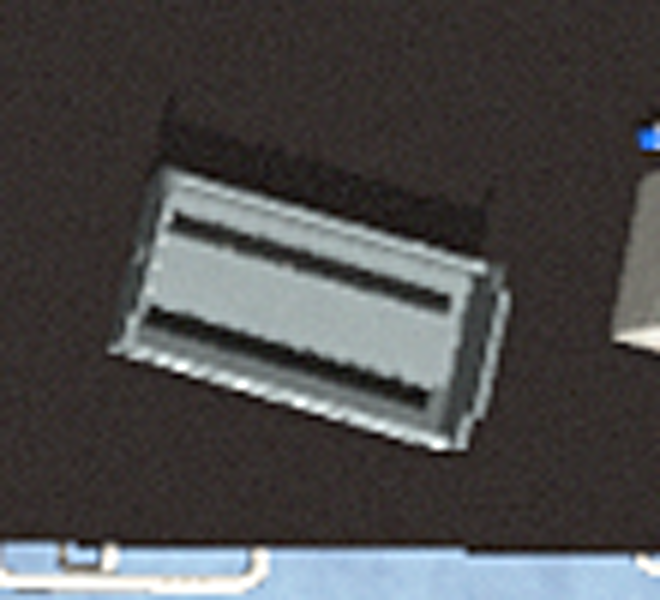

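The carton and cradle, measured in the same image and against the TCP, put the remaining shift at (+0.0146, +0.114). The top crop confirms the cradle's end cheeks (crop columns 120–165 and 450–510) within about 1–2 mm.

Emit:
apply_moves:
  commands:
    - [0,0,0,0.0035,0.027,0,50]
    - [0,0,0,0.007,0.057,0,50]
    - [0,0,0,0.011,0.087,-0.02,50]
    - [0,0,0,0.0146,0.11,-0.05,50]
    - [0,0,0,0.0146,0.114,-0.08,50]

```text
time: 30.85
tool_pos: [0.4651, -0.3235, 0.1668]
ee_rot: [3.139, -0.0, 1.292]
wrist_force: [-0.4, -0.5, -1.2]
width: 0.0597
finger_force: 30.0
```

Emit:
apply_moves:
  commands:
    - [0,0,0,0,0,-0.03,50]
    - [0,0,0,0,0,-0.055,50]
    - [0,0,0,0,0,-0.075,50]
    - [0,0,0,0,0,-0.085,50]
    - [0,0,0,0,0,-0.085,50]

```text
time: 31.35
tool_pos: [0.4632, -0.3251, 0.0797]
ee_rot: [-3.139, -0.001, 1.289]
wrist_force: [-0.7, 0.8, -2.4]
width: 0.0598
finger_force: 30.0
```

```bash
python3 - <<'E'
from fit import *
s=snap("side"); w=snap("wrist"); o=get_obs(); print(o["tool_pos"],o["ee_rot"],o["width"],o["wrist_force"])
a=cv2.resize(s["pixels"][100:200,280:400],(480,400),interpolation=cv2.INTER_CUBIC); b=cv2.resize(w["pixels"][60:310,150:350],(320,400),interpolation=cv2.INTER_CUBIC)
cv2.imwrite("pics/c11.png",np.hstack([a,b])[:,:,::-1])
E
```

```text
[ 0.4646 -0.3264  0.0824] [3.14   0.0006 1.2888] 0.0596570396128411 [-0.415   0.1632 -2.0293]
```

View pics/c11.png

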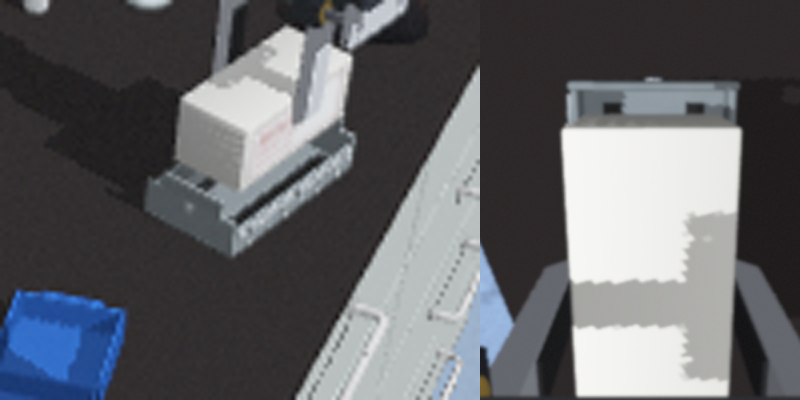

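```bash
python3 - <<'E'
from fit import *
w=snap("wrist"); 
u=np.array([np.cos(-.28),np.sin(-.28)]);v=np.array([-u[1],u[0]])
g=cv2.cvtColor(w["pixels"],cv2.COLOR_RGB2GRAY); print([int(x) for x in g[105:150,256]]); print([int(x) for x in g[125,195:215]],[int(x) for x in g[125,300:322]]); print([int(x) for x in g[160,195:215]],[int(x) for x in g[160,300:322]])
P=get_obs()["tool_pos"]; print(P[:2]@u,P[:2]@v)
f=lambda px,z:(onz(w,px,z)[:2]@u,onz(w,px,z)[:2]@v)
print("cheek outer",f((256,111),.044)); print("carton end",f((256,140),P[2]+.023))
print("cheek sides",f((205,113),.044),f((311,113),.044)); print("carton sides",f((201.5,145),P[2]+.023),f((312.5,145),P[2]+.023))
E
```

```text
[42, 53, 94, 130, 132, 118, 126, 141, 147, 143, 136, 138, 147, 153, 155, 154, 154, 154, 154, 153, 153, 154, 154, 154, 153, 146, 130, 114, 109, 110, 111, 114, 117, 128, 162, 209, 232, 239, 240, 241, 241, 240, 241, 240, 241]
[41, 42, 41, 42, 42, 42, 45, 69, 119, 163, 177, 164, 156, 146, 127, 101, 83, 78, 86, 95] [126, 111, 114, 131, 148, 155, 149, 130, 98, 60, 35, 29, 29, 29, 29, 30, 29, 30, 30, 30, 29, 30]
[41, 41, 42, 42, 44, 66, 123, 197, 238, 246, 246, 246, 246, 246, 246, 246, 246, 246, 246, 245] [234, 234, 234, 234, 234, 233, 234, 233, 233, 232, 226, 201, 144, 81, 39, 29, 29, 30, 29, 30, 30, 30]
0.5370773920522349 -0.18547513886162412
cheek outer (np.float64(0.537002790108517), np.float64(-0.10765164800151693))
carton end (np.float64(0.5371641513893305), np.float64(-0.12137986071614226))
cheek sides (np.float64(0.5002076337798115), np.float64(-0.10896145436468004)) (np.float64(0.5766851196872681), np.float64(-0.10913072235893656))
carton sides (np.float64(0.5081273610396332), np.float64(-0.12395257844188126)) (np.float64(0.5672572622103675), np.float64(-0.12408845697846081))
```

Emit:
apply_moves:
  commands:
    - [0,0,0,0.002,0.003,0,50]
    - [0,0,0,0.002,0.003,-0.01,50]
    - [0,0,0,0.002,0.003,-0.02,50]
    - [0,0,0,0.002,0.003,-0.03,50]
    - [0,0,0,0.002,0.003,-0.036,50]

```text
time: 32.0
tool_pos: [0.4652, -0.3223, 0.0433]
ee_rot: [-3.139, -0.001, 1.289]
wrist_force: [-0.1, 0.1, -1.4]
width: 0.0598
finger_force: 30.0
```

Emit:
apply_moves:
  commands:
    - [0,0,0,0,0,-0.002,50]
    - [0,0,0,0,0,-0.004,50]
    - [0,0,0,0,0,-0.006,50]
    - [0,0,0,0,0,-0.007,50]
    - [0,0,0,0,0,-0.007,50]

```text
time: 32.5
tool_pos: [0.4662, -0.323, 0.0385]
ee_rot: [3.141, 0.0, 1.289]
wrist_force: [-0.2, -0.3, -2.2]
width: 0.0592
finger_force: 30.0
```

Emit:
apply_moves:
  commands:
    - [0,0,0,0,0,-0.0005,50]
    - [0,0,0,0,0,-0.001,50]
    - [0,0,0,0,0,-0.0015,50]
    - [0,0,0,0,0,-0.0015,50]
    - [0,0,0,0,0,-0.0015,50]

```text
time: 33.0
tool_pos: [0.4663, -0.3232, 0.0378]
ee_rot: [3.141, 0.0, 1.289]
wrist_force: [-1.7, 0.9, 5.0]
width: 0.0598
finger_force: 30.0
```

Contact at the floor height I expected. Release and rise.

Emit:
apply_moves:
  commands:
    - [0,0,0,0,0,0,70]
    - [0,0,0,0,0,0,85]
    - [0,0,0,0,0,0,100]
    - [0,0,0,0,0,0,100]
    - [0,0,0,0,0,0,100]

```text
time: 33.5
tool_pos: [0.466, -0.3229, 0.0365]
ee_rot: [-3.141, -0.0, 1.289]
wrist_force: [0.3, 0.4, -0.6]
width: 0.0925
finger_force: 0.0
```

Emit:
apply_moves:
  commands:
    - [0,0,0,0,0,0.005,100]
    - [0,0,0,0,0,0.03,100]
    - [0,0,0,0,0,0.07,100]
    - [0,0,0,0,0,0.12,100]
    - [0,0,0,0,0,0.17,100]

```text
time: 34.0
tool_pos: [0.4657, -0.3226, 0.2084]
ee_rot: [-3.141, -0.0, 1.289]
wrist_force: [1.2, -0.8, -0.7]
width: 0.0936
finger_force: 0.0
```

Emit:
apply_moves:
  commands:
    - [0,0,0,0.004,-0.01,0.02,100]
    - [0,0,0,0,-0.02,0.02,100]
    - [0,0,0,0,-0.02,0.02,100]
    - [0,0,0,0,-0.02,0.02,100]
    - [0,0,0,0,-0.02,0.02,100]

```text
time: 34.5
tool_pos: [0.4651, -0.3421, 0.224]
ee_rot: [-3.137, -0.002, 1.289]
wrist_force: [-0.4, 0.3, -0.6]
width: 0.0939
finger_force: 0.0
```

```bash
python3 - <<'E'
from fit import *
s=snap("side"); w=snap("wrist"); o=get_obs(); print(o["tool_pos"],o["ee_rot"],o["width"])
a=cv2.resize(s["pixels"][100:200,280:400],(480,400),interpolation=cv2.INTER_CUBIC); b=cv2.resize(w["pixels"][60:310,150:350],(320,400),interpolation=cv2.INTER_CUBIC)
cv2.imwrite("pics/c12.png",np.hstack([a,b])[:,:,::-1])
for m in masks_of("wrist","film_carton")[:1]: print(m["score"],rect(w,m["mask"],.061))
E
```

```text
[ 0.4655 -0.3423  0.2249] [-3.1386 -0.0016  1.289 ] 0.09399375422375723
0.65 ((467.2933654785156, -323.69879150390625), (128.37599182128906, 59.865570068359375), 74.03076171875)
```

View pics/c12.png

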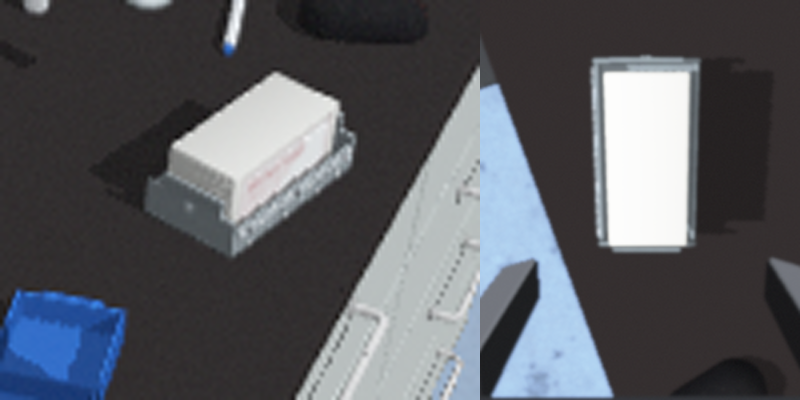

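Montage: the carton sits flat in the cradle pocket, inside both cheeks and both long walls (128×60 mm at z=0.061). Now the bottles go back, reversing the grasps; the jar is first.

Emit:
apply_moves:
  commands:
    - [0,0,0.113,0.008,0.04,0,100]
    - [0,0,0.226,0.016,0.083,0,100]
    - [0,0,0.339,0.024,0.127,0,100]
    - [0,0,0.452,0.032,0.172,0,100]
    - [0,0,0.565,0.04,0.217,0,100]

```text
time: 35.15
tool_pos: [0.5059, -0.124, 0.2265]
ee_rot: [-3.142, -0.0, 1.858]
wrist_force: [0.2, 0.7, 0.3]
width: 0.0938
finger_force: 0.0
```

Emit:
apply_moves:
  commands:
    - [0,0,0.113,0.008,0.045,0,100]
    - [0,0,0.226,0.016,0.09,0,100]
    - [0,0,0.339,0.024,0.135,0,100]
    - [0,0,0.452,0.032,0.18,0,100]
    - [0,0,0.565,0.04,0.225,0,100]

```text
time: 35.65
tool_pos: [0.5458, 0.1011, 0.2266]
ee_rot: [-3.141, -0.0, 2.424]
wrist_force: [0.8, 0.1, -0.1]
width: 0.0938
finger_force: 0.0
```

Emit:
apply_moves:
  commands:
    - [0,0,0.113,0.008,0.045,0,100]
    - [0,0,0.226,0.016,0.09,0,100]
    - [0,0,0.339,0.024,0.135,0,100]
    - [0,0,0.452,0.032,0.17,0,100]
    - [0,0,0.565,0.04,0.21,0,100]

```text
time: 36.15
tool_pos: [0.5859, 0.3107, 0.2263]
ee_rot: [-3.141, -0.0, 2.989]
wrist_force: [-0.1, -1.1, 0.1]
width: 0.0939
finger_force: 0.0
```

Emit:
apply_moves:
  commands:
    - [0,0,0,0,0,0,100]
    - [0,0,0,0,0,0,100]
    - [0,0,0,0,0,0,100]
    - [0,0,0,0,0,0,100]
    - [0,0,0,0,0,0,100]

```text
time: 36.65
tool_pos: [0.5862, 0.3078, 0.2274]
ee_rot: [3.141, 0.001, 2.982]
wrist_force: [-0.7, -0.6, -0.0]
width: 0.0941
finger_force: 0.0
```

```bash
python3 - <<'E'
from fit import *
w=snap("wrist"); s=snap("side"); o=get_obs(); print(o["tool_pos"],o["ee_rot"],o["width"])
for n in NAMES[:3]:
    for c in("wrist","side"):
        for m in masks_of(c,n)[:1]: print(n,c,m["extent"],round(m["score"],2))
        for p in place_of(c,n)[:1]: print("   ",np.round(p["pixel"],1),round(p["score"],2),onz({"wrist":w,"side":s}[c],p["pixel"],.004)[:2])
E
```

```text
[0.5862 0.3081 0.2273] [3.1412 0.0006 2.9824] 0.09403290306732369
blue_cap_jar wrist [229.2, 140.0, 287.2, 212.4] 0.86
    [254.  164.7] 0.76 [0.583  0.3024]
blue_cap_jar side [180.4, 241.1, 209.4, 294.8] 0.98
    [195.3 281.5] 0.72 [0.5829 0.3101]
amber_bottle wrist [233.3, 69.6, 285.9, 130.2] 0.65
    [260.6 100.8] 0.6 [0.5    0.3249]
amber_bottle side [204.7, 261.1, 235.2, 308.4] 0.85
    [219.7 300.5] 0.83 [0.5064 0.3277]
green_cap_bottle wrist [235.3, 0.0, 288.8, 53.7] 0.7
    [261.2  31.1] 0.55 [0.4187 0.3385]
green_cap_bottle side [236.9, 284.9, 268.0, 330.0] 0.94
    [251.1 321.4] 0.9 [0.4197 0.3412]
```

Emit:
apply_moves:
  commands:
    - [0,0,0,0,0.002,-0.04,100]
    - [0,0,0,0,0.002,-0.08,100]
    - [0,0,0,0,0.002,-0.12,100]
    - [0,0,0,0,0.002,-0.147,100]
    - [0,0,0,0,0.002,-0.157,100]

```text
time: 37.85
tool_pos: [0.5837, 0.31, 0.0652]
ee_rot: [-3.138, -0.006, 2.984]
wrist_force: [0.4, -0.9, 0.1]
width: 0.0941
finger_force: 0.0
```

Emit:
apply_moves:
  commands:
    - [0,0,0,0,0,0,70]
    - [0,0,0,0,0,0,40]
    - [0,0,0,0,0,0,40]
    - [0,0,0,0,0,0,40]
    - [0,0,0,0,0,0,40]

```text
time: 38.35
tool_pos: [0.5872, 0.3108, 0.0722]
ee_rot: [3.141, 0.003, 2.984]
wrist_force: [-0.6, -2.9, 5.4]
width: 0.0636
finger_force: 30.0
```

Emit:
apply_moves:
  commands:
    - [0,0,0,0,0,0,40]
    - [0,0,0,0,0,0.02,40]
    - [0,0,0,0,0,0.06,40]
    - [0,0,0,0,0,0.105,40]
    - [0,0,0,0,0,0.15,40]

```text
time: 38.85
tool_pos: [0.5852, 0.311, 0.2193]
ee_rot: [-3.14, -0.003, 2.984]
wrist_force: [2.0, -0.5, -3.1]
width: 0.0638
finger_force: 30.0
```

Emit:
apply_moves:
  commands:
    - [0,0,-0.1,-0.006,-0.015,0,40]
    - [0,0,-0.22,-0.015,-0.037,0,40]
    - [0,0,-0.35,-0.026,-0.063,0,40]
    - [0,0,-0.48,-0.037,-0.09,0,40]
    - [0,0,-0.61,-0.048,-0.118,0,40]

```text
time: 39.35
tool_pos: [0.537, 0.1924, 0.2183]
ee_rot: [-3.14, -0.002, 2.369]
wrist_force: [-0.7, -1.4, -3.4]
width: 0.0636
finger_force: 30.0
```

Emit:
apply_moves:
  commands:
    - [0,0,-0.13,-0.012,-0.03,0,40]
    - [0,0,-0.26,-0.023,-0.057,0,40]
    - [0,0,-0.39,-0.034,-0.083,0,40]
    - [0,0,-0.51,-0.043,-0.105,0,40]
    - [0,0,-0.608,-0.0505,-0.119,0,40]

```text
time: 39.85
tool_pos: [0.4864, 0.0728, 0.2187]
ee_rot: [-3.14, -0.0, 1.76]
wrist_force: [-0.9, 0.4, -2.9]
width: 0.0638
finger_force: 30.0
```

Emit:
apply_moves:
  commands:
    - [0,0,0,0,0,0,40]
    - [0,0,0,0,0,-0.02,40]
    - [0,0,0,0,0,-0.05,40]
    - [0,0,0,0,0,-0.07,40]
    - [0,0,0,0,0,-0.07,40]

```text
time: 40.35
tool_pos: [0.4848, 0.0748, 0.1453]
ee_rot: [-3.133, -0.002, 1.768]
wrist_force: [-0.2, -0.2, -4.0]
width: 0.0636
finger_force: 30.0
```

Emit:
apply_moves:
  commands:
    - [0,0,0,0,0,-0.02,40]
    - [0,0,0,0,0,-0.03,40]
    - [0,0,0,0,0,-0.03,40]
    - [0,0,0,0,0,-0.03,40]
    - [0,0,0,0,0,-0.03,40]

```text
time: 40.85
tool_pos: [0.4884, 0.0742, 0.1212]
ee_rot: [3.139, 0.0, 1.766]
wrist_force: [-0.3, -0.8, -4.5]
width: 0.0636
finger_force: 30.0
```

Emit:
apply_moves:
  commands:
    - [0,0,0,-0.0005,-0.001,-0.01,40]
    - [0,0,0,-0.0005,-0.001,-0.022,40]
    - [0,0,0,-0.0005,-0.001,-0.034,40]
    - [0,0,0,-0.0005,-0.001,-0.042,40]
    - [0,0,0,-0.0005,-0.001,-0.044,40]

```text
time: 41.35
tool_pos: [0.4857, 0.0729, 0.0736]
ee_rot: [-3.138, -0.001, 1.766]
wrist_force: [1.1, -0.1, -3.4]
width: 0.0635
finger_force: 30.0
```

Emit:
apply_moves:
  commands:
    - [0,0,0,0,0,0,40]
    - [0,0,0,0,0,-0.0015,40]
    - [0,0,0,0,0,-0.003,40]
    - [0,0,0,0,0,-0.004,40]
    - [0,0,0,0,0,-0.004,40]

```text
time: 41.85
tool_pos: [0.4871, 0.073, 0.0718]
ee_rot: [3.141, 0.0, 1.766]
wrist_force: [0.1, 0.8, -5.5]
width: 0.0635
finger_force: 30.0
```

Emit:
apply_moves:
  commands:
    - [0,0,0,0,0,-0.0005,40]
    - [0,0,0,0,0,-0.001,40]
    - [0,0,0,0,0,-0.0015,40]
    - [0,0,0,0,0,-0.0015,40]
    - [0,0,0,0,0,-0.0015,40]

```text
time: 42.35
tool_pos: [0.4872, 0.0732, 0.0712]
ee_rot: [3.141, -0.0, 1.766]
wrist_force: [-2.7, 0.5, 3.8]
width: 0.0634
finger_force: 30.0
```

Emit:
apply_moves:
  commands:
    - [0,0,0,0,0,0,60]
    - [0,0,0,0,0,0,80]
    - [0,0,0,0,0,0,100]
    - [0,0,0,0,0,0,100]
    - [0,0,0,0,0,0,100]

```text
time: 42.85
tool_pos: [0.4872, 0.0729, 0.0701]
ee_rot: [3.141, 0.0, 1.766]
wrist_force: [0.1, -0.4, -0.7]
width: 0.0923
finger_force: 0.0
```

Emit:
apply_moves:
  commands:
    - [0,0,0,0,0,0,100]
    - [0,0,0,0,0,0.01,100]
    - [0,0,0,0,0,0.05,100]
    - [0,0,0,0,0,0.1,100]
    - [0,0,0,0,0,0.15,100]

```text
time: 43.35
tool_pos: [0.4866, 0.073, 0.2223]
ee_rot: [-3.141, -0.0, 1.766]
wrist_force: [0.7, -0.7, 0.1]
width: 0.0941
finger_force: 0.0
```

Emit:
apply_moves:
  commands:
    - [0,0,0.122,0.002,0.025,0,100]
    - [0,0,0.244,0.004,0.05,0,100]
    - [0,0,0.366,0.006,0.076,0,100]
    - [0,0,0.488,0.007,0.101,0,100]
    - [0,0,0.61,0.008,0.126,0,100]

```text
time: 43.85
tool_pos: [0.4952, 0.2001, 0.2213]
ee_rot: [3.14, 0.001, 2.381]
wrist_force: [0.2, 0.1, -0.0]
width: 0.0935
finger_force: 0.0
```

Emit:
apply_moves:
  commands:
    - [0,0,0.122,0.002,0.03,0,100]
    - [0,0,0.244,0.004,0.06,0,100]
    - [0,0,0.366,0.006,0.09,0,100]
    - [0,0,0.488,0.008,0.12,0,100]
    - [0,0,0.608,0.0085,0.1255,0,100]

```text
time: 44.35
tool_pos: [0.5033, 0.3275, 0.2205]
ee_rot: [3.14, -0.0, 2.992]
wrist_force: [-0.4, -0.2, -0.5]
width: 0.094
finger_force: 0.0
```

Emit:
apply_moves:
  commands:
    - [0,0,0,0,0,0,100]
    - [0,0,0,0,0,0,100]
    - [0,0,0,0,0,0,100]
    - [0,0,0,0,0,-0.02,100]
    - [0,0,0,0,0,-0.04,100]

```text
time: 44.85
tool_pos: [0.5043, 0.324, 0.1813]
ee_rot: [3.14, 0.002, 2.981]
wrist_force: [0.2, 0.8, 0.2]
width: 0.0939
finger_force: 0.0
```

Emit:
apply_moves:
  commands:
    - [0,0,0,0,0,-0.035,100]
    - [0,0,0,0,0,-0.07,100]
    - [0,0,0,0,0,-0.095,100]
    - [0,0,0,0,0,-0.107,100]
    - [0,0,0,0,0,-0.11,100]

```text
time: 45.35
tool_pos: [0.5029, 0.3235, 0.0689]
ee_rot: [-3.14, -0.002, 2.982]
wrist_force: [-0.4, 0.2, 0.0]
width: 0.0939
finger_force: 0.0
```

Emit:
apply_moves:
  commands:
    - [0,0,0,0,0,0,70]
    - [0,0,0,0,0,0,40]
    - [0,0,0,0,0,0,40]
    - [0,0,0,0,0,0,40]
    - [0,0,0,0,0,0,40]

```text
time: 45.85
tool_pos: [0.5039, 0.3248, 0.0711]
ee_rot: [3.141, 0.001, 2.984]
wrist_force: [0.2, 0.5, 4.8]
width: 0.0578
finger_force: 30.2
```

Emit:
apply_moves:
  commands:
    - [0,0,0,0,0,0,40]
    - [0,0,0,0,0,0,40]
    - [0,0,0,0,0,0,40]
    - [0,0,0,0,0,0.01,40]
    - [0,0,0,0,0,0.03,40]

```text
time: 46.35
tool_pos: [0.5016, 0.3235, 0.0978]
ee_rot: [-3.138, -0.005, 2.984]
wrist_force: [0.5, -0.1, -1.7]
width: 0.0572
finger_force: 30.0
```

Emit:
apply_moves:
  commands:
    - [0,0,0,0,0,0.04,40]
    - [0,0,0,0,0,0.08,40]
    - [0,0,0,0,0,0.12,40]
    - [0,0,-0.06,0,-0.015,0.125,40]
    - [0,0,-0.15,0,-0.035,0.125,40]

```text
time: 46.85
tool_pos: [0.5042, 0.2901, 0.2279]
ee_rot: [3.139, 0.003, 2.832]
wrist_force: [0.6, -0.3, -1.8]
width: 0.0578
finger_force: 30.0
```

Emit:
apply_moves:
  commands:
    - [0,0,-0.12,0,-0.033,0,40]
    - [0,0,-0.24,0,-0.066,0,40]
    - [0,0,-0.36,0,-0.099,0,40]
    - [0,0,-0.48,-0.001,-0.132,0,40]
    - [0,0,-0.6,-0.001,-0.165,0,40]

```text
time: 47.35
tool_pos: [0.5019, 0.1232, 0.2249]
ee_rot: [-3.14, -0.001, 2.229]
wrist_force: [0.2, -0.3, -1.1]
width: 0.0575
finger_force: 30.0
```

Emit:
apply_moves:
  commands:
    - [0,0,-0.12,0,-0.033,0,40]
    - [0,0,-0.24,0,-0.066,0,40]
    - [0,0,-0.36,0,-0.096,0,40]
    - [0,0,-0.468,-0.001,-0.118,0,40]
    - [0,0,-0.468,-0.001,-0.127,0,40]

```text
time: 47.85
tool_pos: [0.501, -0.0043, 0.2249]
ee_rot: [-3.14, 0.0, 1.763]
wrist_force: [-0.4, 0.1, -1.8]
width: 0.0576
finger_force: 30.0
```

Emit:
apply_moves:
  commands:
    - [0,0,0,0,0,0,40]
    - [0,0,0,0,0,0,40]
    - [0,0,0,0,0,0,40]
    - [0,0,0,0,0,0,40]
    - [0,0,0,0,0,0,40]

```text
time: 48.35
tool_pos: [0.5016, -0.0017, 0.2253]
ee_rot: [3.142, -0.0, 1.767]
wrist_force: [0.2, -0.1, -1.4]
width: 0.0576
finger_force: 30.0
```

Emit:
apply_moves:
  commands:
    - [0,0,0,0,-0.001,-0.04,40]
    - [0,0,0,0,-0.001,-0.08,40]
    - [0,0,0,0,-0.001,-0.115,40]
    - [0,0,0,0,-0.001,-0.138,40]
    - [0,0,0,0,-0.001,-0.147,40]

```text
time: 48.85
tool_pos: [0.4994, -0.0029, 0.0751]
ee_rot: [-3.136, -0.002, 1.767]
wrist_force: [-0.8, -0.1, -1.8]
width: 0.0578
finger_force: 30.0
```

Emit:
apply_moves:
  commands:
    - [0,0,0,0,0,0,40]
    - [0,0,0,0,0,-0.002,40]
    - [0,0,0,0,0,-0.004,40]
    - [0,0,0,0,0,-0.005,40]
    - [0,0,0,0,0,-0.005,40]

```text
time: 49.35
tool_pos: [0.502, -0.0036, 0.0741]
ee_rot: [3.14, 0.0, 1.766]
wrist_force: [0.1, -0.1, -1.3]
width: 0.0576
finger_force: 30.0
```

Emit:
apply_moves:
  commands:
    - [0,0,0,0,0,-0.0005,40]
    - [0,0,0,0,0,-0.001,40]
    - [0,0,0,0,0,-0.0015,40]
    - [0,0,0,0,0,-0.0015,40]
    - [0,0,0,0,0,-0.0015,40]

```text
time: 49.85
tool_pos: [0.5015, -0.0035, 0.0717]
ee_rot: [-3.142, -0.0, 1.766]
wrist_force: [-0.7, -0.7, -1.5]
width: 0.0575
finger_force: 30.0
```

Emit:
apply_moves:
  commands:
    - [0,0,0,0,0,-0.0005,40]
    - [0,0,0,0,0,-0.001,40]
    - [0,0,0,0,0,-0.0015,40]
    - [0,0,0,0,0,-0.0015,40]
    - [0,0,0,0,0,-0.0015,40]

```text
time: 50.35
tool_pos: [0.5016, -0.0034, 0.0703]
ee_rot: [3.142, -0.0, 1.766]
wrist_force: [0.3, 0.3, -1.5]
width: 0.0576
finger_force: 30.0
```

Emit:
apply_moves:
  commands:
    - [0,0,0,0,0,-0.0005,40]
    - [0,0,0,0,0,-0.001,40]
    - [0,0,0,0,0,-0.0015,40]
    - [0,0,0,0,0,-0.0015,40]
    - [0,0,0,0,0,-0.0015,40]

```text
time: 50.85
tool_pos: [0.5017, -0.0035, 0.07]
ee_rot: [3.141, 0.0, 1.766]
wrist_force: [-2.5, 0.3, 5.4]
width: 0.0573
finger_force: 30.0
```

Emit:
apply_moves:
  commands:
    - [0,0,0,0,0,0,60]
    - [0,0,0,0,0,0,80]
    - [0,0,0,0,0,0,100]
    - [0,0,0,0,0,0,100]
    - [0,0,0,0,0,0,100]

```text
time: 51.35
tool_pos: [0.5016, -0.0035, 0.0686]
ee_rot: [-3.142, -0.0, 1.766]
wrist_force: [-0.3, 0.3, -1.0]
width: 0.0861
finger_force: 0.0
```

Emit:
apply_moves:
  commands:
    - [0,0,0,0,0,0,100]
    - [0,0,0,0,0,0.01,100]
    - [0,0,0,0,0,0.05,100]
    - [0,0,0,0,0,0.1,100]
    - [0,0,0,0,0,0.15,100]

```text
time: 51.85
tool_pos: [0.5011, -0.0034, 0.2208]
ee_rot: [-3.141, -0.0, 1.766]
wrist_force: [0.9, -0.1, 0.3]
width: 0.0938
finger_force: 0.0
```

Emit:
apply_moves:
  commands:
    - [0,0,0.122,-0.008,0.03,0,100]
    - [0,0,0.244,-0.016,0.064,0,100]
    - [0,0,0.366,-0.024,0.1,0,100]
    - [0,0,0.488,-0.032,0.135,0,100]
    - [0,0,0.61,-0.041,0.171,0,100]

```text
time: 52.35
tool_pos: [0.4603, 0.1688, 0.2198]
ee_rot: [3.14, 0.001, 2.38]
wrist_force: [1.2, -1.0, 0.7]
width: 0.0938
finger_force: 0.0
```

Emit:
apply_moves:
  commands:
    - [0,0,0.122,-0.008,0.036,0,100]
    - [0,0,0.244,-0.017,0.072,0,100]
    - [0,0,0.366,-0.025,0.108,0,100]
    - [0,0,0.488,-0.033,0.144,0,100]
    - [0,0,0.608,-0.04,0.1705,0,100]

```text
time: 52.85
tool_pos: [0.4199, 0.3401, 0.2196]
ee_rot: [3.14, 0.001, 2.99]
wrist_force: [0.7, -1.3, 0.2]
width: 0.094
finger_force: 0.0
```

Emit:
apply_moves:
  commands:
    - [0,0,0,0,0,0,100]
    - [0,0,0,0,0,0,100]
    - [0,0,0,0,0,0,100]
    - [0,0,0,0,0,0,100]
    - [0,0,0,0,0,0,100]

```text
time: 53.35
tool_pos: [0.4211, 0.3371, 0.219]
ee_rot: [3.141, 0.0, 2.982]
wrist_force: [-0.2, -0.2, 0.3]
width: 0.0941
finger_force: 0.0
```

```bash
python3 - <<'E'
from fit import *
w=snap("wrist"); s=snap("side"); o=get_obs(); print(o["tool_pos"],o["ee_rot"],o["width"])
for n in NAMES[:4]+["flask"]:
    for c in("wrist","side"):
        for p in place_of(c,n)[:1]: print(n,c,np.round(p["pixel"],1),round(p["score"],2),onz({"wrist":w,"side":s}[c],p["pixel"],.004)[:2])
    for m in masks_of("side",n)[:1]: print("  ",m["extent"],round(m["score"],2))
E
```

```text
[0.4209 0.3373 0.2189] [3.1415 0.0001 2.9823] 0.09404092150506342
blue_cap_jar wrist [ 91.9 237.6] 0.66 [0.4857 0.078 ]
blue_cap_jar side [279.9 228.9] 0.71 [0.4821 0.0736]
   [274.0, 206.7, 291.6, 235.1] 0.95
amber_bottle wrist [ 43.7 250. ] 0.59 [0.4937 0.0004]
amber_bottle side [286.3 210.4] 0.53 [0.4961 0.0066]
   [278.2, 169.2, 300.2, 209.3] 0.49
green_cap_bottle wrist [259.  165.9] 0.59 [0.4188 0.3385]
green_cap_bottle side [250.6 321.1] 0.75 [0.4209 0.3411]
   [237.3, 287.9, 266.7, 329.2] 0.85
film_carton side [344.2 146. ] 0.71 [ 0.458  -0.3237]
   [324.7, 140.1, 355.4, 153.6] 0.47
flask wrist [186.6 332.3] 0.93 [0.6735 0.1776]
flask side [191.  227.2] 0.89 [0.6866 0.1735]
   [177.6, 197.2, 200.8, 240.4] 0.72
```

Emit:
apply_moves:
  commands:
    - [0,0,0,0,0,-0.04,100]
    - [0,0,0,0,0,-0.08,100]
    - [0,0,0,0,0,-0.115,100]
    - [0,0,0,0,0,-0.14,100]
    - [0,0,0,0,0,-0.149,100]

```text
time: 54.7
tool_pos: [0.4186, 0.3367, 0.0663]
ee_rot: [-3.138, -0.005, 2.984]
wrist_force: [0.4, -0.1, -0.4]
width: 0.0939
finger_force: 0.0
```

Emit:
apply_moves:
  commands:
    - [0,0,0,0,0,0,60]
    - [0,0,0,0,0,0,35]
    - [0,0,0,0,0,0,35]
    - [0,0,0,0,0,0,35]
    - [0,0,0,0,0,0,35]

```text
time: 55.2
tool_pos: [0.4212, 0.3384, 0.071]
ee_rot: [3.14, 0.002, 2.984]
wrist_force: [-0.5, -0.1, -0.2]
width: 0.0572
finger_force: 0.0
```

Emit:
apply_moves:
  commands:
    - [0,0,0,0,0,0,35]
    - [0,0,0,0,0,0,35]
    - [0,0,0,0,0,0,35]
    - [0,0,0,0,0,0,35]
    - [0,0,0,0,0,0,35]

```text
time: 55.7
tool_pos: [0.421, 0.3382, 0.0705]
ee_rot: [3.141, 0.001, 2.984]
wrist_force: [-0.6, -1.0, 5.6]
width: 0.0518
finger_force: 30.0
```

Emit:
apply_moves:
  commands:
    - [0,0,0,0,0,0.015,35]
    - [0,0,0,0,0,0.05,35]
    - [0,0,0,0,0,0.09,35]
    - [0,0,0,0,0,0.13,35]
    - [0,0,0,0,0,0.155,35]

```text
time: 56.2
tool_pos: [0.421, 0.3384, 0.2285]
ee_rot: [3.139, 0.003, 2.984]
wrist_force: [-0.6, 1.0, -1.9]
width: 0.0513
finger_force: 30.0
```

Emit:
apply_moves:
  commands:
    - [0,0,-0.08,0.005,-0.02,0,35]
    - [0,0,-0.16,0.011,-0.05,0,35]
    - [0,0,-0.25,0.02,-0.085,0,35]
    - [0,0,-0.34,0.028,-0.12,0,35]
    - [0,0,-0.43,0.036,-0.155,0,35]

```text
time: 56.7
tool_pos: [0.4562, 0.1817, 0.2247]
ee_rot: [-3.141, -0.001, 2.551]
wrist_force: [0.0, -0.3, -1.3]
width: 0.0517
finger_force: 30.0
```

Emit:
apply_moves:
  commands:
    - [0,0,-0.1,0.008,-0.035,0,35]
    - [0,0,-0.2,0.016,-0.07,0,35]
    - [0,0,-0.3,0.024,-0.105,0,35]
    - [0,0,-0.4,0.032,-0.14,0,35]
    - [0,0,-0.5,0.04,-0.175,0,35]

```text
time: 57.2
tool_pos: [0.4963, 0.0067, 0.2248]
ee_rot: [-3.141, -0.001, 2.05]
wrist_force: [1.2, 0.0, -1.1]
width: 0.0514
finger_force: 30.0
```

Emit:
apply_moves:
  commands:
    - [0,0,-0.1,0.007,-0.03,0,35]
    - [0,0,-0.2,0.013,-0.058,0,35]
    - [0,0,-0.288,0.02,-0.0825,0,35]
    - [0,0,-0.288,0.02,-0.0825,0,35]
    - [0,0,-0.288,0.02,-0.0825,0,35]

```text
time: 57.7
tool_pos: [0.5162, -0.0744, 0.2244]
ee_rot: [-3.14, -0.001, 1.766]
wrist_force: [-0.6, 0.6, -1.1]
width: 0.0511
finger_force: 30.0
```

Emit:
apply_moves:
  commands:
    - [0,0,0,0,0,0,35]
    - [0,0,0,0,0,0,35]
    - [0,0,0,0,0,0,35]
    - [0,0,0,0,0,0,35]
    - [0,0,0,0,0,0,35]

```text
time: 58.2
tool_pos: [0.5166, -0.0741, 0.2249]
ee_rot: [3.141, 0.0, 1.767]
wrist_force: [-0.9, -1.2, -0.6]
width: 0.0513
finger_force: 30.0
```

Emit:
apply_moves:
  commands:
    - [0,0,0,0.0005,-0.001,-0.04,35]
    - [0,0,0,0.0005,-0.001,-0.08,35]
    - [0,0,0,0.0005,-0.001,-0.115,35]
    - [0,0,0,0.0005,-0.001,-0.138,35]
    - [0,0,0,0.0005,-0.001,-0.147,35]

```text
time: 58.7
tool_pos: [0.515, -0.0749, 0.0746]
ee_rot: [-3.136, -0.002, 1.766]
wrist_force: [-0.7, -0.5, -1.7]
width: 0.0513
finger_force: 30.0
```

Emit:
apply_moves:
  commands:
    - [0,0,0,0,0,0,35]
    - [0,0,0,0,0,-0.002,35]
    - [0,0,0,0,0,-0.004,35]
    - [0,0,0,0,0,-0.006,35]
    - [0,0,0,0,0,-0.006,35]

```text
time: 59.2
tool_pos: [0.5174, -0.0756, 0.0724]
ee_rot: [3.141, 0.0, 1.766]
wrist_force: [-0.0, 0.6, -0.1]
width: 0.0517
finger_force: 30.0
```

Emit:
apply_moves:
  commands:
    - [0,0,0,0,0,-0.0005,35]
    - [0,0,0,0,0,-0.001,35]
    - [0,0,0,0,0,-0.0015,35]
    - [0,0,0,0,0,-0.0015,35]
    - [0,0,0,0,0,-0.0015,35]

```text
time: 59.7
tool_pos: [0.517, -0.0755, 0.0703]
ee_rot: [-3.142, -0.0, 1.766]
wrist_force: [0.3, 0.4, -0.8]
width: 0.0515
finger_force: 30.0
```

Emit:
apply_moves:
  commands:
    - [0,0,0,0,0,-0.0005,35]
    - [0,0,0,0,0,-0.001,35]
    - [0,0,0,0,0,-0.0015,35]
    - [0,0,0,0,0,-0.0015,35]
    - [0,0,0,0,0,-0.0015,35]

```text
time: 60.2
tool_pos: [0.5171, -0.0755, 0.0696]
ee_rot: [3.141, 0.0, 1.766]
wrist_force: [-2.2, 1.3, 4.8]
width: 0.0515
finger_force: 30.0
```

Contact. Release, rise and back away toward the robot's right, then check.

Emit:
apply_moves:
  commands:
    - [0,0,0,0,0,0,60]
    - [0,0,0,0,0,0,80]
    - [0,0,0,0,0,0,100]
    - [0,0,0,0,0,0,100]
    - [0,0,0,0,0,0,100]

```text
time: 60.7
tool_pos: [0.517, -0.0755, 0.0685]
ee_rot: [-3.141, -0.0, 1.766]
wrist_force: [-0.0, 0.0, 0.2]
width: 0.085
finger_force: 0.0
```

Emit:
apply_moves:
  commands:
    - [0,0,0,0,0,0,100]
    - [0,0,0,0,0,0.01,100]
    - [0,0,0,0,0,0.05,100]
    - [0,0,0,0,0,0.1,100]
    - [0,0,0,0,0,0.15,100]

```text
time: 61.2
tool_pos: [0.5166, -0.0753, 0.2208]
ee_rot: [-3.141, -0.0, 1.766]
wrist_force: [0.4, -0.0, 0.4]
width: 0.0941
finger_force: 0.0
```

Emit:
apply_moves:
  commands:
    - [0,0,0,-0.01,-0.04,0.01,100]
    - [0,0,0,-0.02,-0.08,0.02,100]
    - [0,0,0,-0.03,-0.12,0.03,100]
    - [0,0,0,-0.04,-0.15,0.03,100]
    - [0,0,0,-0.04,-0.15,0.03,100]

```text
time: 61.7
tool_pos: [0.4761, -0.2289, 0.2499]
ee_rot: [3.141, 0.002, 1.76]
wrist_force: [0.2, 1.3, 0.6]
width: 0.0943
finger_force: 0.0
```

```bash
python3 - <<'E'
from fit import *
c={k:snap(k,"end_"+k+".png") for k in("wrist","top","side")}; o=get_obs(); print(o["time"],o["tool_pos"],o["width"],o["wrist_force"])
for n in NAMES[:4]+["flask"]:
    for k in c:
        m=[(np.round(q["extent"]),round(q["score"],2)) for q in masks_of(k,n)[:1]]
        for p in place_of(k,n)[:1]: print(n,k,round(p["score"],2),onz(c[k],p["pixel"],.061 if 0 else .004)[:2],m)
E
```

```text
61.85 [ 0.4772 -0.2249  0.2491] 0.09439152289077733 [ 0.3546 -0.2261 -0.2944]
blue_cap_jar top 0.8 [0.4844 0.0751] [(array([204., 225., 232., 255.]), 0.69)]
blue_cap_jar side 0.76 [0.4861 0.0706] [(array([269., 192., 293., 234.]), 0.81)]
amber_bottle top 0.56 [ 0.5045 -0.0028] [(array([237., 220., 258., 246.]), 0.87)]
amber_bottle side 0.57 [0.5014 0.0143] [(array([275., 169., 298., 207.]), 0.68)]
green_cap_bottle wrist 0.69 [ 0.5171 -0.072 ] [(array([293.,  21., 346.,  77.]), 0.8)]
green_cap_bottle top 0.73 [ 0.5262 -0.0669] [(array([266., 216., 286., 242.]), 0.93)]
green_cap_bottle side 0.63 [0.5028 0.0175] [(array([286., 157., 305., 190.]), 0.87)]
film_carton wrist 0.85 [ 0.4644 -0.3204] [(array([202., 177., 280., 281.]), 0.9)]
film_carton side 0.74 [ 0.4663 -0.3218] [(array([323., 118., 364., 154.]), 0.97)]
flask top 0.94 [0.6837 0.1741] [(array([175., 154., 200., 178.]), 0.78)]
flask side 0.94 [0.6784 0.1747] [(array([178., 198., 207., 238.]), 0.62)]
```

Every mask extent matches its starting one. One last pixel comparison on the flask, then hand in.

```bash
python3 - <<'E'
from h import *
for f,(a,b,c,d) in {"top":(150,185,170,205),"side":(190,245,172,208)}.items():
    x=cv2.imread(f"pics/{f}0.png")[a:b,c:d].astype(np.float32);y=cv2.imread(f"pics/end_{f}.png")[a:b,c:d].astype(np.float32)
    print(f,np.abs(x-y).mean(),cv2.phaseCorrelate(x.mean(2),y.mean(2)))
print(close_job())
E
```

```text
top 3.4304762 ((-0.02994517432957622, 0.05069861731897518), 0.9486898399061627)
side 1.409596 ((0.0049955573701048195, -0.013946467599705414), 0.9920791801479127)
the job is handed in; nothing more can be done
None
```

The job is handed in at about 62 s: the carton is seated flat in the cradle, all three bottles are back upright in their own compartments, and the flask is unmoved; I viewed 15 pictures, one over the limit of 14.

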